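Clear the jammed jar from the bottle feed chute

TASK

A jar that is too wide has jammed at the neck of the sloping feed chute and holds back the two bottles behind it. Lift the jar out so that both bottles slide down to the end stop, then set it down gently, standing upright, in the reject tray while the tray is still out; finally press the tray fully home until it latches, let go, and make sure that it stays in. Leave the petri dish and the timer where they are.

Things in the scene. Friction and masses are not known exactly. Their poses are not given: they have to be found in the camera images.
- feed_chute: Fixed feed chute: slick white lane in an aluminium frame 82 mm wide, on a dark base plate 250 x 112 mm. Origin: centre of the base plate's underside, on the bench. x: uphill along the lane, y: across, z: up. The lane falls 12 degrees towards -x; its walls stand 18 mm above its floor; 57 mm wide, narrowing to 47 mm for the last 75 mm. Chute and tray may change sides.
- wide_jar_mid (a point): Centre (half-way up) of the jammed jar: white, round, yellow screw cap, 52 mm in diameter (cap 48 mm, above 54 mm) and 66 mm high, 0.06 to 0.13 kg, closed, rigid. It stands in the lane, lightly wedged where the lane narrows, square to the lane's floor (so leaning 12 degrees towards the chute's -x); lifts out freely along its own axis. z: its upward axis.
- bottle_1_mid (a point): Centre (half-way up) of the first of two equal reagent bottles, 43 mm in diameter, 86 mm high, white screw caps. It stands in the lane touching the uphill side of the jar and slides down by itself within about a second once the jar is out. z: its upward axis.
- bottle_2_mid (a point): Centre (half-way up) of the second bottle, 43 mm in diameter and 86 mm high, standing right behind the first.
- front_place (a point): Where the centre of the first bottle will be when it stands against the end stop, the aluminium plate across the lower end of the lane (82 mm wide, 52 mm high above the lane's floor). Fixed to the chute.
- second_place (a point): Where the centre of the second bottle will be when it stands against the first one (fixed to the chute).
- tray_in (a point): Centre of the inner floor of the white reject tray, 12 mm above the bench; moves with the tray. Inside 88 mm (x) by 88 mm (y); side and back walls stand 22 mm above this floor, the front panel 54 mm. x: the direction in which the tray is pressed home; z: up.
- tray_front (a point): Middle of the outer face of the tray's upright grey front panel (112 mm wide, 8 mm thick, 8 to 66 mm above the bench), 45 mm above the bench; moves with the tray. The face looks along this point's -x axis and is pressed along +x. It lies 52 mm in front of the centre of the tray's floor.
- reject_tray (a joint): How far the tray is pressed in: 0 m fully out (start), 0.045 m fully home against its stop. A spring with an over-centre snap latch pushes it back out with up to about 5 N (plus some drag) until 0.032 m; beyond that the latch draws it home and holds it there with about 3 N. It stays nowhere else.
- petri: Closed petri dish, 90 mm in diameter and 15 mm high, lying on the bench, to be left alone. Origin: centre of its underside.
- timer: Bench timer, 58 x 66 x 19 mm, lying on the bench, to be left alone. Origin: centre of its underside.
Not all that is in view belongs to the job. What is shaped like the part that bears bottle_1_mid but purple is not meant.

How it is judged:
By the outcome, as a careful person would: the job done as asked, in the order asked, and still so for the second after the job is handed in, with the robot touching nothing.
It also fails if it takes over 61 s, if anything falls off the work surface, if the arm or the gripper's body presses on something with over 40 N, if the wrist force passes 120 N, or if a joint passes its speed limit or range.

ROBOT

A 6-joint arm with a two-finger parallel gripper is mounted at the origin on a cart in front of the work surface, level with it; the furniture and walls round the work are solid. World frame = base frame: x ahead of the robot, y to its left, z up, the work surface at z = 0. Lengths are in m, angles in rad, forces in N, time in s.
With the tool pointing down it reaches from about 0.35 to 1 m from the base axis. Payload 7.1 kg.
Tool frame: the origin (TCP) lies at the very end of the fingers, on their centre line; the grasp point (between the pads) lies 19 mm behind it; y points along the fingers, x is the direction in which the jaws open and shut, and the axes are right-handed (so a half turn about y gives the same grasp; the last joint's range is limited). The gripper opens to 85 mm and grips with 20 to 120 N. Pads are 22 mm wide; open, the fingers measure 114 mm over their backs; the gripper's body (76 mm by 85 mm) begins 54 mm behind the grasp point. The pads swing forward as they close: fully open they stand 13 mm farther back than shut.
Start: joints at [1.101, 0.423, 1.63, -0, 1.089, -0.019], TCP at [0.272, 0.563, 0.195] pointing down, gripper open.
Joint ranges: [-3, 3], [-0.9, 2.11], [0.09, 2.58], [-1.31, 4.45], [0.11, 2.69], [-2.54, 2.54]. Speed limits (rad/s): [2.39, 2.39, 3.01, 3.14, 3.14, 3.14].

INTERFACE

Orientations are given as a unit quaternion [w, x, y, z].
In Python, from bench import bot gives the robot as it stands.
- The arm moves only by the tool arm_command, never from a script. Its arguments are lists of equal length, an entry for each row: "dp": the shift along the tool's x, y, z in mm, a list of three; "delta_rot": the turn, a rotation vector about the tool's x, y, z in rad, a list of three; "claw": the opening, from 0 (shut) to 1 (fully open). In form: {"dp": [[tx, ty, tz], ...], "delta_rot": [[ax, ay, az], ...], "claw": [claw, ...]}. A call has 1 to 12 rows; each row is the pose to reach, as a shift and turn from the pose commanded when the call began, along the tool's axes at that moment; what a row does not reach only later rows make up. A row lasts 1/10 s, in which the tool goes at most 50 mm and 8.59 degrees, less where a joint would pass 70% of its speed; a pose out of reach is approached as far as the arm can. A call with a gripper value outside its range is refused whole. The fingers move at their own pace and stop on an object; "squeeze" is the grip in N (left out, the last holds). Time passes only in rows, so rows that repeat a pose let the fingers close. It gives the time, the measured TCP pose, the force and the opening at its end, in the units of the state.
- bot.observe(): the state, without advancing time (a new reading comes with each control period).
- bot.grab_frame(name): name is "scene" or "top" or "wrist"; returns the picture (420x560x3 uint8, red, green, blue); there is no depth.
- bot.camera_params(name): a dict with "K" (3x3 intrinsics, pixels), "T" (4x4, takes a point from camera to world coordinates). Camera axes: x right, y down, z forward; pixel columns grow to the right and rows downward; lengths in m; the calibration is good to about 2 mm. The wrist camera is an equidistant fisheye: a pixel r from the principal point sees the ray r / f radians off the axis. A picture is of the moment at which its call begins: read the wrist's pose just before it. camera_params takes no time and is no camera call; for the wrist camera it gives the pose at the moment of the call.
- bot.close_job(): hands the job in, once; it reports no verdict.
The state is a dict: "time_s": time; "joints": joint angles; "joint_velocities": joint speeds; "joint_efforts": joint torques, N m; "position": TCP position; "tcp_rot": TCP orientation; "wrist_force": force on the tool from outside, world axes, zero at the start; "wrist_torque": the same for the moment, N m; "opening": finger opening in m.
Only numpy, scipy, OpenCV 4.12 (cv2) and the standard library are available. Lean on these libraries where they do the work, as an engineer would, in place of code of your own. Each camera call takes 0.05 s, during which the arm holds its last target.

## Working session

There is one attempt and no reset: what is moved stays moved. The work goes in short steps, Python scripts to look and compute and a tool call to move; the robot and the scene stay as the last step left them, time stands still between calls to the robot, and variables do not carry over. Pictures are saved under pics/ and viewed, and the job is handed in when it is done.

Besides the shell and the picture viewer there is one more tool, called after "Request:" as name(argument=value, ...) on one line, values as JSON. arm_command: Moves the arm, as the interface text tells. Its arguments: {"type":"object","properties":{"dp":{"type":"array","items":{"type":"array","items":{"type":"number"}}},"delta_rot":{"type":"array","items":{"type":"array","items":{"type":"number"}}},"claw":{"type":"array","items":{"type":"number"}},"squeeze":{"type":"number"}},"required":["dp","delta_rot","claw"]}

```bash
mkdir -p pics; ls
python3 - <<'E'
from bench import bot
import cv2
for n in ["scene","top"]:
    cv2.imwrite(f"pics/{n}0.png",bot.grab_frame(n)[:,:,::-1])
s=bot.observe(); print({k:s[k] for k in ["time_s","position","tcp_rot","opening"]})
for n in ["scene","top"]:
    print(bot.camera_params(n))
E
```

```text
pics
{'time_s': 0.1, 'position': array([0.27203958, 0.56207855, 0.19410461]), 'tcp_rot': array([-0.59885899,  0.59935981,  0.37516195, -0.3760176 ]), 'opening': 0.08542179949217094}
{'K': array([[525.49143438,   0.        , 277.24422678],
       [  0.        , 525.49143438, 209.95028277],
       [  0.        ,   0.        ,   1.        ]]), 'T': array([[ 0.68224658, -0.49917349,  0.53419607, -0.11888   ],
       [-0.73096991, -0.48061696,  0.48444848, -0.50832034],
       [ 0.01491986, -0.72099457, -0.69278008,  0.99762488],
       [ 0.        ,  0.        ,  0.        ,  1.        ]])}
{'K': array([[515.21217425,   0.        , 281.98468888],
       [  0.        , 515.21217425, 212.34901228],
       [  0.        ,   0.        ,   1.        ]]), 'T': array([[ 3.59511322e-01, -8.92140494e-01,  2.73563426e-01,
         1.78270570e-01],
       [-9.33139920e-01, -3.43330183e-01,  1.06650247e-01,
         2.35242084e-03],
       [-1.22442312e-03, -2.93614924e-01, -9.55922997e-01,
         1.56802859e+00],
       [ 0.00000000e+00,  0.00000000e+00,  0.00000000e+00,
         1.00000000e+00]])}
```

View pics/scene0.png

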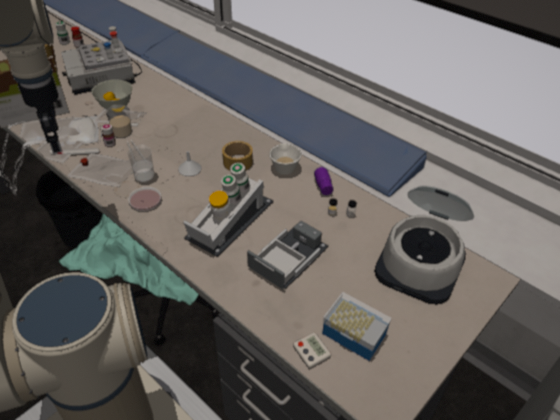

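View pics/top0.png

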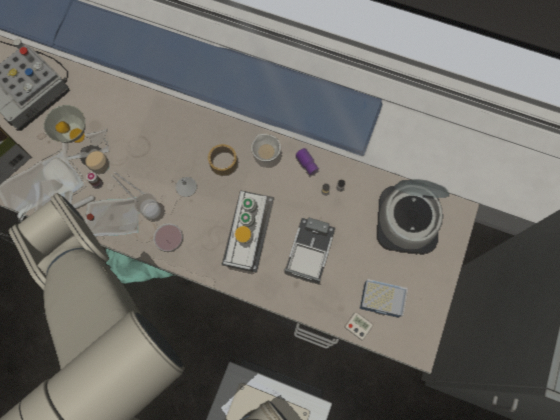

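The chute is at about (250,232) in the top view, with its two green-ringed bottles and the yellow-capped jar. The tray is at about (310,252). I'll enlarge both.

Run:
```python
import cv2
a=cv2.imread("pics/top0.png")[180:290,210:350]
cv2.imwrite("pics/topc.png",cv2.resize(a,None,fx=5.6,fy=5.4,interpolation=cv2.INTER_CUBIC))
a=cv2.imread("pics/scene0.png")[150:290,170:345]
cv2.imwrite("pics/scenec.png",cv2.resize(a,None,fx=4.2,fy=4.2,interpolation=cv2.INTER_CUBIC))
```

```text
(no output)
```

View pics/topc.png

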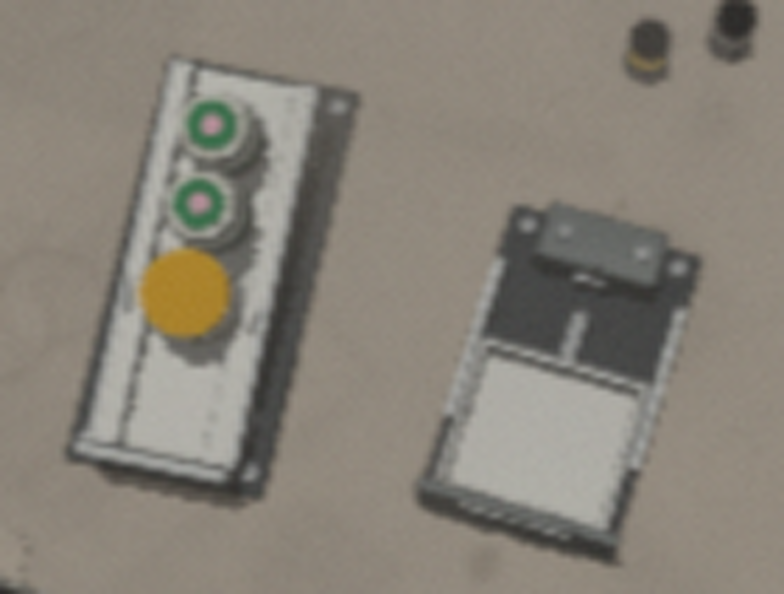

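View pics/scenec.png

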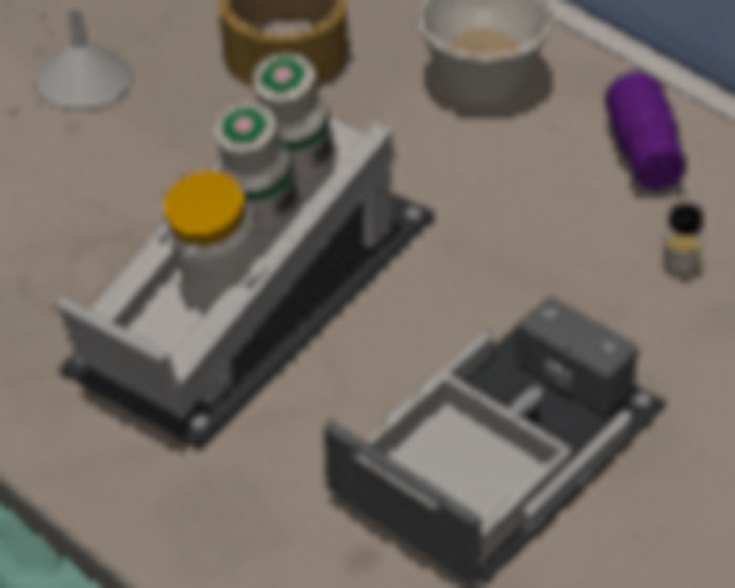

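```bash
cat > h.py <<'E'
import numpy as np
from bench import bot
from scipy.spatial.transform import Rotation as R
P={n:bot.camera_params(n) for n in ["scene","top"]}
def ray(n,uv):
    p=P[n];d=np.linalg.inv(p["K"])@[uv[0],uv[1],1.];return p["T"][:3,3],p["T"][:3,:3]@d
def onz(n,uv,z):
    o,d=ray(n,uv);return o+d*(z-o[2])/d[2]
def tri(a,b):
    o1,d1=ray("top",a);o2,d2=ray("scene",b)
    s=np.linalg.lstsq(np.c_[d1,-d2],o2-o1,rcond=None)[0]
    p,q=o1+s[0]*d1,o2+s[1]*d2
    return (p+q)/2,np.linalg.norm(p-q)
T=lambda x,y:(x/5.6+210-.4,y/5.4+180-.4)
S=lambda x,y:(x/4.2+170-.4,y/4.2+150-.4)
E
python3 - <<'E'
from h import *
np.set_printoptions(precision=4,suppress=True)
for n,a,b in [("jarcap",(185,294),(205,205)),("b1cap",(199,203),(244,126)),("b2cap",(212,126),(283,75)),
 ("screw_up",(337,106),(413,213)),("screw_lo",(250,472),(199,424)),
 ("trayscrewL",(565,232),(549,313)),("trayscrewR",(643,255),(606,348)),("plate screw R",(679,268),(643,400)),
 ("panel R",(614,545),(480,540)),("panel L",(420,487),(328,425)),("floor bL",(490,350),(450,385)),("backwall R",(648,382),(568,455))]:
    print(n,*tri(T(*a),S(*b)))
print("stop top L/R (top)",onz("top",T(75,450),.09))
E
```

```text
jarcap [0.4938 0.2479 0.1089] 0.002927193988830873
b1cap [0.5355 0.2553 0.1405] 0.0014785780445770035
b2cap [0.5752 0.2632 0.1517] 0.0021910482873095387
screw_up [0.6519 0.2276 0.0101] 0.002190372256035429
screw_lo [0.4309 0.1924 0.0084] 0.00127744316773714
trayscrewL [0.6145 0.0779 0.049 ] 0.0017507425201671778
trayscrewR [0.6166 0.0339 0.0489] 0.0005294612506991372
plate screw R [0.6286 0.0127 0.0094] 0.00242190880026677
panel R [ 0.4572 -0.0084  0.0475] 0.0037795256212168667
panel L [0.4465 0.098  0.0679] 0.00322245742077358
floor bL [0.5406 0.0923 0.0316] 0.004572536804807301
backwall R [0.5534 0.007  0.0264] 0.0004139548590263293
stop top L/R (top) [0.3956 0.2722 0.09  ]
```

```bash
cat >> h.py <<'E'
def pose():
    s=bot.observe();q=s["tcp_rot"];return np.array(s["position"]),R.from_quat(np.r_[q[1:],q[0]])
def toolR(yaw,lean,jawsign=1):
    # y tool = approach. lean: object axis tilts towards -u by lean
    u=np.array([np.cos(yaw),np.sin(yaw),0]);v=np.array([-u[1],u[0],0])
    ax=-np.sin(lean)*u+np.array([0,0,np.cos(lean)])
    y=-ax;x=jawsign*v;return R.from_matrix(np.c_[x,y,np.cross(x,y)])
def delta(p,Rt):
    p0,R0=pose();return (R0.inv().apply(p-p0)*1000).round(1),(R0.inv()*Rt).as_rotvec().round(4)
np.set_printoptions(precision=4,suppress=True)
E
python3 - <<'E'
from h import *
print(pose()[1].as_matrix())
yaw=np.deg2rad(9.5)
for s in (1,-1):
    Rt=toolR(yaw,np.deg2rad(12),s)
    ax=-Rt.as_matrix()[:,1]
    print(ax,delta(np.array([.4938,.2479,.1089])+.1*ax,Rt))
E
```

```text
[[ 0.4357 -0.0006 -0.9001]
 [ 0.9001 -0.0012  0.4357]
 [-0.0014 -1.      0.    ]]
[-0.2051 -0.0343  0.9781] (array([-198.2,  -12.3, -319.5]), array([-0.2032, -0.6142, -0.0659]))
[-0.2051 -0.0343  0.9781] (array([-198.2,  -12.3, -319.5]), array([ 0.0859,  2.5132, -0.2648]))
```

Request:
arm_command(dp=[[-50,-10,-80],[-100,-10,-160],[-150,-12,-240],[-198,-12,-320],[-198,-12,-320],[-198,-12,-320],[-198,-12,-320],[-198,-12,-320],[-198,-12,-320],[-198,-12,-320],[-198,-12,-320]], delta_rot=[[-0.05,-0.15,-0.016],[-0.1,-0.3,-0.033],[-0.15,-0.45,-0.05],[-0.203,-0.614,-0.066],[-0.203,-0.614,-0.066],[-0.203,-0.614,-0.066],[-0.203,-0.614,-0.066],[-0.203,-0.614,-0.066],[-0.203,-0.614,-0.066],[-0.203,-0.614,-0.066],[-0.203,-0.614,-0.066]], claw=[1,1,1,1,1,1,1,1,1,1,1])

```text
time_s: 1.2
position: [0.4735, 0.2455, 0.2066]
tcp_rot: [-0.407, 0.502, 0.594, -0.48]
wrist_force: [0.0, -0.5, -0.6]
opening: 0.0851
```

Run:
```python
from bench import bot
import cv2,numpy as np
cp=bot.camera_params("wrist");print(cp);np.savez("w1.npz",**cp)
im=bot.grab_frame("wrist")[:,:,::-1]
cv2.imwrite("pics/w1raw.png",im)
cv2.imwrite("pics/w1.png",cv2.resize(im,(800,600),interpolation=cv2.INTER_CUBIC))
s=bot.observe();print(s["time_s"],s["position"],s["wrist_force"])
```

```text
{'K': array([[325.1922621 ,   0.        , 283.82017279],
       [  0.        , 325.1922621 , 208.53790435],
       [  0.        ,   0.        ,   1.        ]]), 'T': array([[-0.16496524,  0.85337986,  0.49449902,  0.35976867],
       [ 0.98629806,  0.1419144 ,  0.08412153,  0.22581197],
       [ 0.00161109,  0.50160055, -0.86509785,  0.36515437],
       [ 0.        ,  0.        ,  0.        ,  1.        ]])}
1.25 [0.47342728 0.24574414 0.20661208] [ 0.47049813 -0.01324797 -0.55539495]
```

View pics/w1.png

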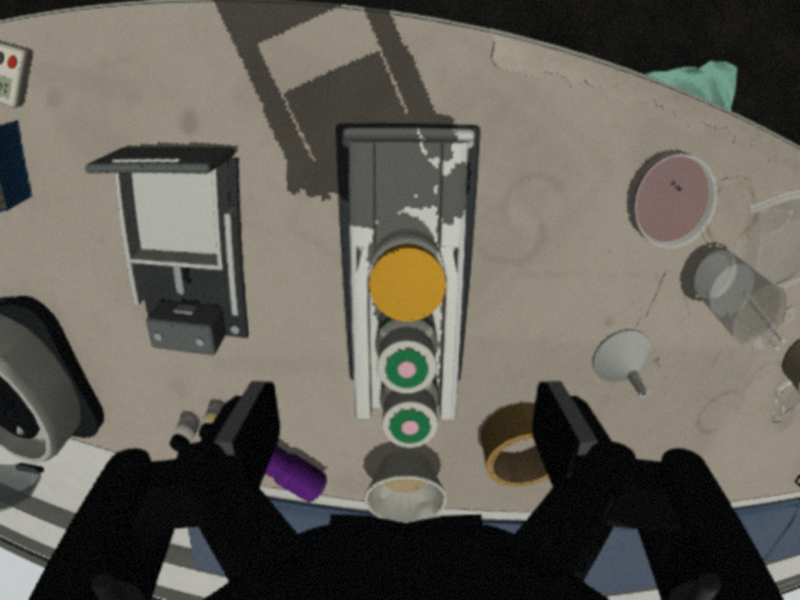

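The wrist view shows the jar cap at (407,284) of 800x600, the caps of the bottles behind it at (406,369) and (409,427), and the tray at (180,230) with its panel top at y≈160. Next I'll crop for precise points.

Run:
```python
import cv2
im=cv2.imread("pics/w1raw.png")
cv2.imwrite("pics/w1a.png",cv2.resize(im[90:260,55:180],None,fx=3.5,fy=3.5,interpolation=cv2.INTER_CUBIC).copy())
cv2.imwrite("pics/w1b.png",cv2.resize(im[80:315,225:345],None,fx=2.5,fy=2.5,interpolation=cv2.INTER_CUBIC))
```

```text
(no output)
```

View pics/w1a.png

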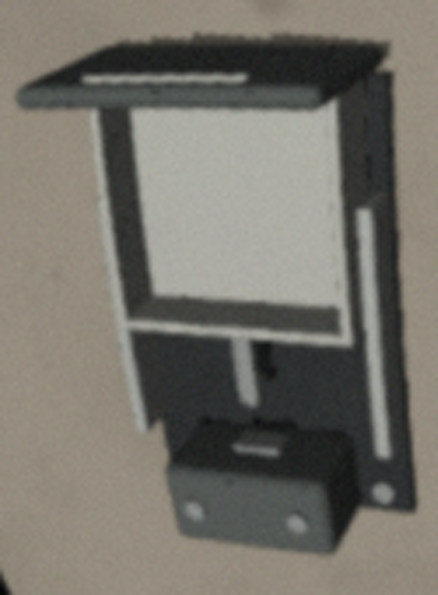

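View pics/w1b.png

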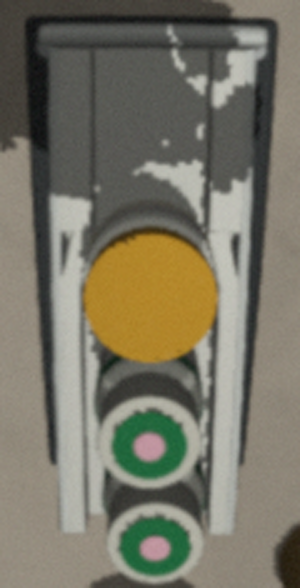

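```bash
cat >> h.py <<'E'
def wray(f,uv):
    c=np.load(f);K=c["K"];x=(uv[0]-K[0,2])/K[0,0];y=(uv[1]-K[1,2])/K[1,1];th=np.hypot(x,y)
    d=np.array([np.sin(th)*x/th,np.sin(th)*y/th,np.cos(th)]);return c["T"][:3,3],c["T"][:3,:3]@d
def wz(f,uv,z):
    o,d=wray(f,uv);return o+d*(z-o[2])/d[2]
def multi(rays):
    A=np.zeros((3,3));b=np.zeros(3)
    for o,d in rays:
        d=d/np.linalg.norm(d);M=np.eye(3)-np.outer(d,d);A+=M;b+=M@o
    p=np.linalg.solve(A,b);return p,[round(1000*np.linalg.norm(np.cross(p-o,d/np.linalg.norm(d))),1) for o,d in rays]
E
python3 - <<'E'
from h import *
f="w1.npz"
A=lambda x,y:(x/3.5+55-.4,y/3.5+90-.4)
B=lambda x,y:(x/2.5+225-.3,y/2.5+80-.3)
for n,t,s,w in [("jar",(185,294),(205,205),(150.5,296)),("b1",(199,203),(244,126),(150,446)),("b2",(212,126),(283,75),(155,548))]:
    print(n,*multi([ray("top",T(*t)),ray("scene",S(*s)),wray(f,B(*w))]), "w@z",wz(f,B(*w),.109))
g={"panelL":((20,88),.066),"panelR":((322,88),.066),"bwL":((127,330),.034),"bwR":((350,345),.034),
"floorbL":((150,298),.012),"floorbR":((341,310),.012),"slotTop":((243,340),.01),"slotBot":((248,403),.01),"latchL":((193,510),.049),"latchR":((297,524),.049),"pl screw":((383,493),.009)}
for k,(p,z) in g.items(): print(k,wz(f,A(*p),z))
print("top: panel", onz("top",T(420,487),.066),onz("top",T(614,545),.066),"bw",onz("top",T(487,344),.034),onz("top",T(646,386),.034))
print("scene: panel", onz("scene",S(328,425),.066),onz("scene",S(480,540),.066))
print("floor top", [onz("top",T(*p),.012)[:2] for p in [(490,357),(641,400)]])
E
```

```text
jar [0.4947 0.2489 0.1081] [np.float64(1.9), np.float64(1.4), np.float64(1.4)] w@z [0.4954 0.2499 0.109 ]
b1 [0.5359 0.2557 0.1411] [np.float64(1.2), np.float64(1.0), np.float64(1.5)] w@z [0.563  0.2611 0.109 ]
b2 [0.5756 0.2639 0.1521] [np.float64(1.3), np.float64(1.4), np.float64(1.6)] w@z [0.621  0.2732 0.109 ]
panelL [ 0.4542 -0.0048  0.066 ]
panelR [0.4476 0.1039 0.066 ]
bwL [0.5536 0.0093 0.034 ]
bwR [0.5466 0.1006 0.034 ]
floorbL [0.5511 0.0075 0.012 ]
floorbR [0.5453 0.0891 0.012 ]
slotTop [0.5646 0.0468 0.01  ]
slotBot [0.5923 0.0467 0.01  ]
latchL [0.6183 0.0372 0.049 ]
latchR [0.6159 0.0815 0.049 ]
pl screw [0.6252 0.1026 0.009 ]
top: panel [0.4456 0.099  0.066 ] [ 0.4523 -0.0071  0.066 ] bw [0.5409 0.0963 0.034 ] [0.5492 0.0071 0.034 ]
scene: panel [0.4491 0.0984 0.066 ] [ 0.4476 -0.0191  0.066 ]
floor top [array([0.5395, 0.0934]), array([0.5458, 0.007 ])]
```

Run:
```python
from h import *
Rt=toolR(np.deg2rad(10),np.deg2rad(12),1);ax=-Rt.as_matrix()[:,1]
c=np.array([.4948,.2491,.1083])
print(ax,pose()[0])
for d in (.03,-.041): print(c+d*ax,*delta(c+d*ax,Rt))
```

```text
[-0.2048 -0.0361  0.9781] [0.4734 0.2457 0.2066]
[0.4887 0.248  0.1376] [-0.4 70.7 -0.7] [ 0.0002 -0.0078 -0.0003]
[0.5032 0.2506 0.0682] [ -0.4 141.7  -0.7] [ 0.0002 -0.0078 -0.0003]
```

Request:
arm_command(dp=[[0,30,0],[0,60,-1],[0,80,-1],[0,100,-1],[0,115,-1],[0,127,-1],[0,136,-1],[0,141,-1],[0,141,-1]], delta_rot=[[0,-0.008,0],[0,-0.008,0],[0,-0.008,0],[0,-0.008,0],[0,-0.008,0],[0,-0.008,0],[0,-0.008,0],[0,-0.008,0],[0,-0.008,0]], claw=[1,1,1,1,1,1,1,1,1], squeeze=30)

```text
time_s: 2.15
position: [0.5037, 0.2503, 0.0687]
tcp_rot: [-0.405, 0.5, 0.595, -0.482]
wrist_force: [0.6, 0.2, 0.1]
opening: 0.0855
```

Run:
```python
from bench import bot
import cv2
for n in ["wrist","scene"]:
    im=bot.grab_frame(n)[:,:,::-1]
    if n=="scene": im=im[150:290,170:345]
    cv2.imwrite(f"pics/g_{n}.png",cv2.resize(im,(750,600) if n=="scene" else (800,600),interpolation=cv2.INTER_CUBIC))
s=bot.observe();print(s["time_s"],s["position"],s["wrist_force"])
```

```text
2.25 [0.50415018 0.25029506 0.06951531] [ 0.28067708 -0.27614802 -0.17869176]
```

View pics/g_wrist.png

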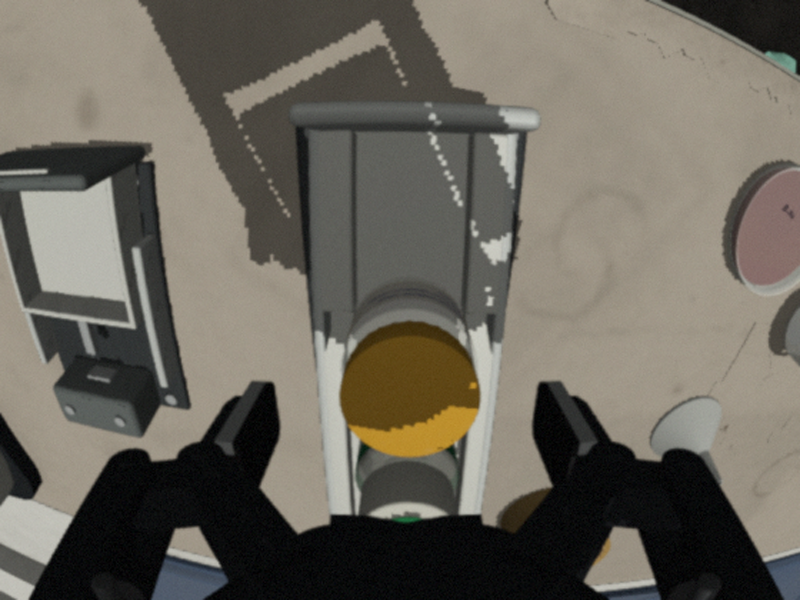

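View pics/g_scene.png

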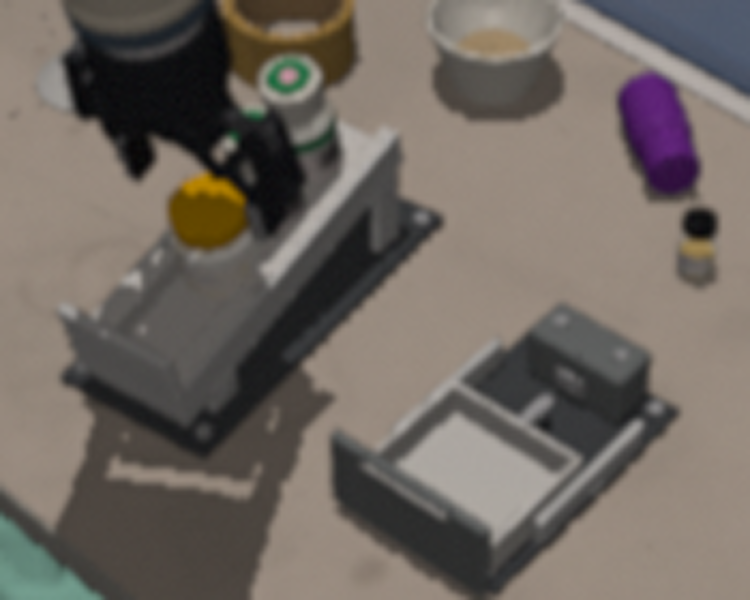

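Run:
```python
from h import *
np.savez("w2.npz",**bot.camera_params("wrist"))
o,d=wray("w2.npz",(410/1.4286-.3,390/1.4286-.3))
p0,R0=pose()
# tool frame
o_=R0.inv().apply(o-p0);d_=R0.inv().apply(d)
for h in (-.041,-.037,-.045): 
    t=(h-o_[1])/d_[1];print(h,(o_+t*d_)*1000)
print(o_)
```

```text
-0.041 [  1.008  -41.       2.0648]
-0.037 [  1.0479 -37.      -0.1896]
-0.045 [  0.9681 -45.       4.3193]
[-0.0004 -0.1791  0.0799]
```

Request:
arm_command(dp=[[0,0,0],[0,0,0],[0,0,0],[0,0,0],[0,0,0],[0,0,0],[0,0,0],[0,0,0]], delta_rot=[[0,0,0],[0,0,0],[0,0,0],[0,0,0],[0,0,0],[0,0,0],[0,0,0],[0,0,0]], claw=[0.5,0.4,0.4,0.4,0.4,0.4,0.4,0.4], squeeze=30)

```text
time_s: 3.05
position: [0.5044, 0.2505, 0.0697]
tcp_rot: [-0.404, 0.5, 0.596, -0.481]
wrist_force: [-0.8, 1.1, 6.1]
opening: 0.0464
```

Run:
```python
from bench import bot
import cv2
for n in ["wrist","scene"]:
    im=bot.grab_frame(n)[:,:,::-1]
    im=im[150:290,170:345] if n=="scene" else im[180:420,150:430]
    cv2.imwrite(f"pics/h_{n}.png",cv2.resize(im,(750,600) if n=="scene" else (700,600),interpolation=cv2.INTER_CUBIC))
s=bot.observe();print(s["time_s"],s["position"],s["wrist_force"],s["opening"])
```

```text
3.15 [0.50442363 0.25045186 0.0696625 ] [-1.80683873  0.87302067  6.06656025] 0.04604947240732285
```

View pics/h_wrist.png

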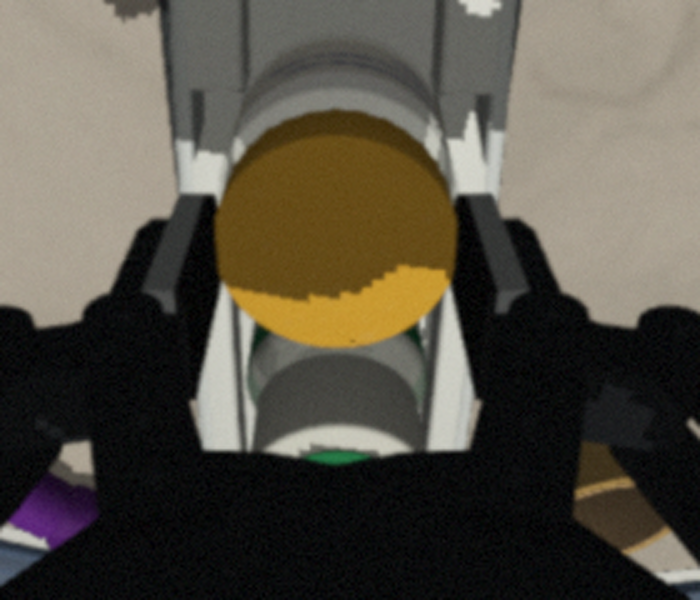

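View pics/h_scene.png

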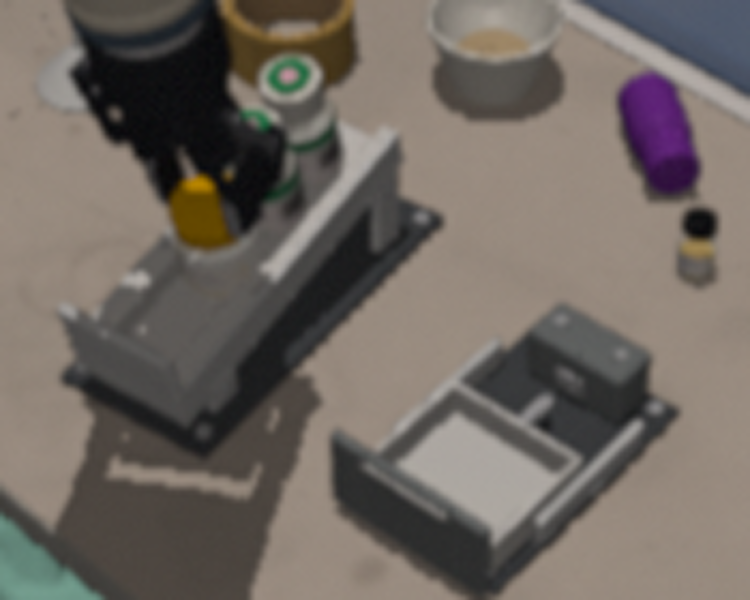

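The pads sit either side of the cap, and the cap centre is still about 2 mm from the tool axis. The jar has not shifted. I'll try a small lift first.

Request:
arm_command(dp=[[0,-2,0],[0,-5,0],[0,-8,0],[0,-8,0]], delta_rot=[[0,0,0],[0,0,0],[0,0,0],[0,0,0]], claw=[0.4,0.4,0.4,0.4])

```text
time_s: 3.55
position: [0.5023, 0.2498, 0.0773]
tcp_rot: [-0.404, 0.5, 0.595, -0.482]
wrist_force: [1.4, 1.7, -0.7]
opening: 0.046
```

Run:
```python
from bench import bot
import cv2
for n in ["wrist","scene"]:
    im=bot.grab_frame(n)[:,:,::-1]
    im=im[150:290,170:345] if n=="scene" else im[180:420,150:430]
    cv2.imwrite(f"pics/i_{n}.png",cv2.resize(im,(750,600) if n=="scene" else (700,600),interpolation=cv2.INTER_CUBIC))
s=bot.observe();print(s["time_s"],s["position"],s["wrist_force"],s["opening"])
```

```text
3.65 [0.50228325 0.24982766 0.07701562] [ 0.32546462  2.20137655 -0.43114432] 0.04601417597950208
```

View pics/i_wrist.png

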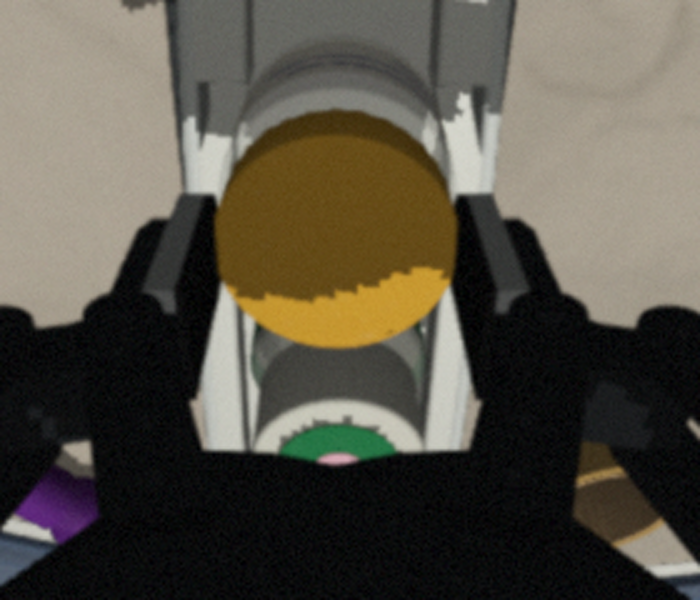

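View pics/i_scene.png

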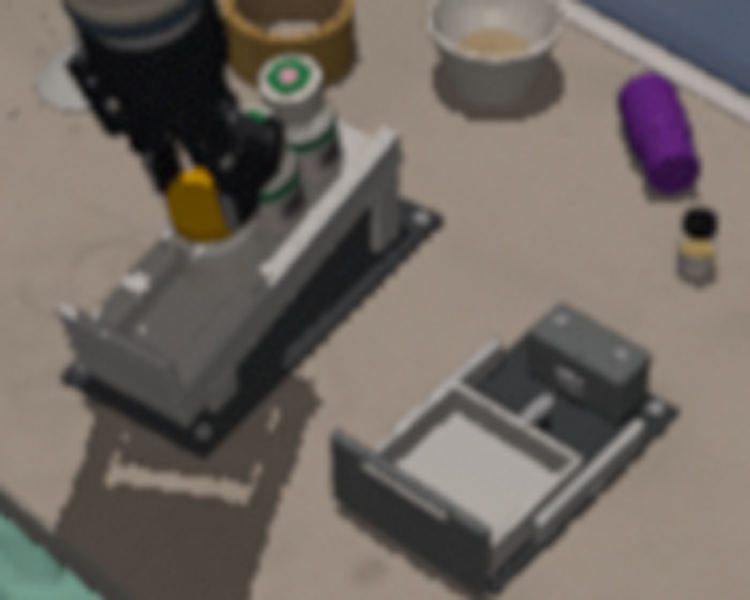

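Request:
arm_command(dp=[[0,-20,0],[0,-60,0],[0,-105,0],[0,-140,0],[0,-150,0],[0,-150,0],[0,-150,0],[0,-150,0]], delta_rot=[[0,0,0],[0,0,0],[0,0,0],[0,0,0],[0,0,0],[0,0,0],[0,0,0],[0,0,0]], claw=[0.4,0.4,0.4,0.4,0.4,0.4,0.4,0.4])

```text
time_s: 4.45
position: [0.4706, 0.2438, 0.2215]
tcp_rot: [-0.405, 0.5, 0.594, -0.483]
wrist_force: [0.2, -0.1, -0.2]
opening: 0.046
```

Run:
```python
from bench import bot
import cv2,numpy as np
np.savez("w3.npz",**bot.camera_params("wrist"))
for n in ["wrist","scene"]:
    im=bot.grab_frame(n)[:,:,::-1]
    im=im[120:290,150:360] if n=="scene" else im
    cv2.imwrite(f"pics/j_{n}.png",cv2.resize(im,(735,595) if n=="scene" else (800,600),interpolation=cv2.INTER_CUBIC))
s=bot.observe();print(s["time_s"],s["position"],s["wrist_force"],s["opening"])
```

```text
4.55 [0.47083975 0.24399777 0.22183447] [ 0.22254884  0.90117286 -0.70845533] 0.04593658183555861
```

View pics/j_wrist.png

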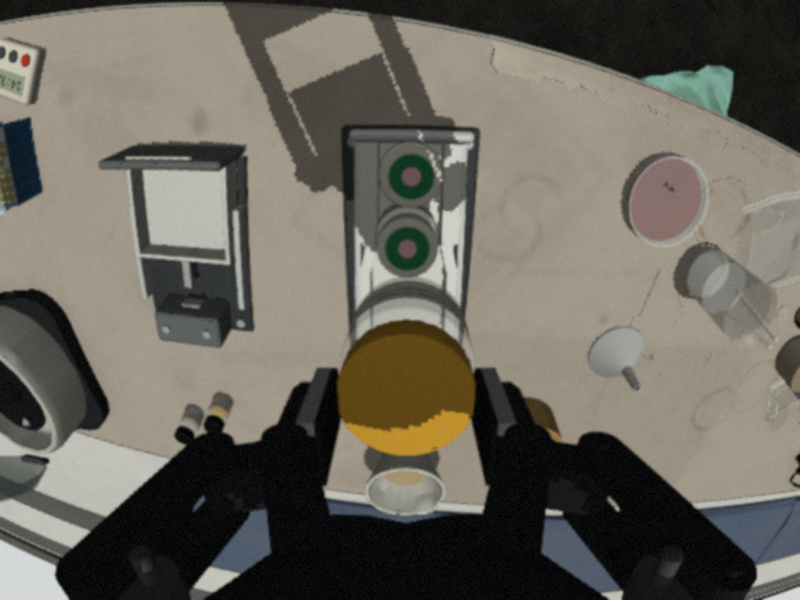

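View pics/j_scene.png

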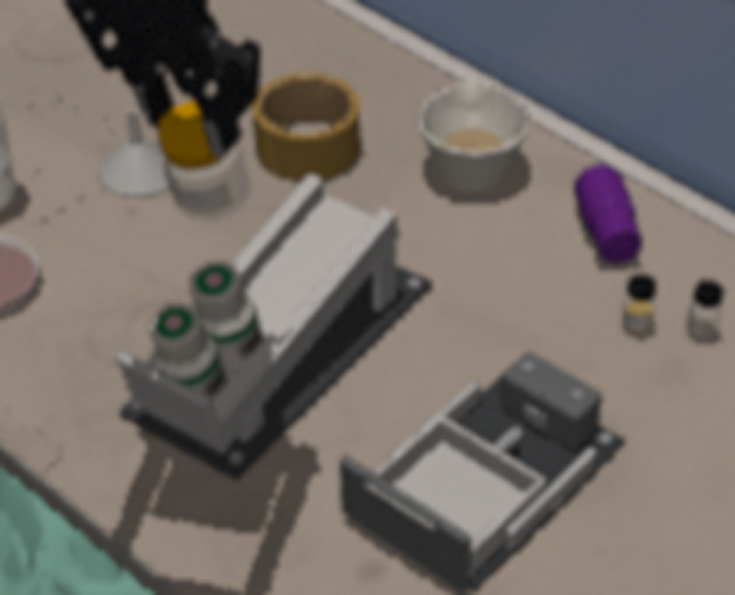

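Both bottles stand at the end stop: their caps at (411,177) and (408,248) in the wrist view are upright and in line. The jar is held. Next I go over the tray and turn upright.

Run:
```python
from h import *
Rt=toolR(np.deg2rad(4),0,1)
u=np.array([np.cos(.07),np.sin(.07),0])
c=np.array([.5015,.050,0])+.001*u
for z in (.20,.05): print(*delta(c+[0,0,z],Rt))
```

```text
[-196.4   21.2    6.8] [0.207  0.1033 0.0093]
[-196.2  168.    37.6] [0.207  0.1033 0.0093]
```

Request:
arm_command(dp=[[-20,2,1],[-55,6,2],[-95,10,4],[-135,15,5],[-170,19,6],[-190,21,7],[-196,21,7],[-196,21,7],[-196,21,7],[-196,21,7]], delta_rot=[[0.02,0.01,0.001],[0.06,0.03,0.003],[0.1,0.05,0.005],[0.14,0.07,0.006],[0.18,0.09,0.008],[0.207,0.103,0.009],[0.207,0.103,0.009],[0.207,0.103,0.009],[0.207,0.103,0.009],[0.207,0.103,0.009]], claw=[0.4,0.4,0.4,0.4,0.4,0.4,0.4,0.4,0.4,0.4])

```text
time_s: 5.55
position: [0.5025, 0.0519, 0.2017]
tcp_rot: [-0.482, 0.482, 0.519, -0.516]
wrist_force: [-0.2, -0.5, -0.8]
opening: 0.046
```

Run:
```python
from h import *
import cv2
np.savez("w4.npz",**bot.camera_params("wrist"))
for n in ["wrist","scene"]:
    im=bot.grab_frame(n)[:,:,::-1]
    im=im[120:290,170:380] if n=="scene" else im
    if n=="wrist": cv2.imwrite("pics/w4raw.png",im)
    cv2.imwrite(f"pics/k_{n}.png",cv2.resize(im,(735,595) if n=="scene" else (800,600),interpolation=cv2.INTER_CUBIC))
s=bot.observe();print(s["time_s"],s["position"],s["wrist_force"],s["opening"]); print(pose()[1].as_matrix())
```

```text
5.65 [0.5027 0.0519 0.2019] [ 0.3296 -0.1585 -0.8565] 0.04608179830014108
[[-0.0717  0.003  -0.9974]
 [ 0.9974  0.0019 -0.0717]
 [ 0.0017 -1.     -0.0032]]
```

View pics/k_wrist.png

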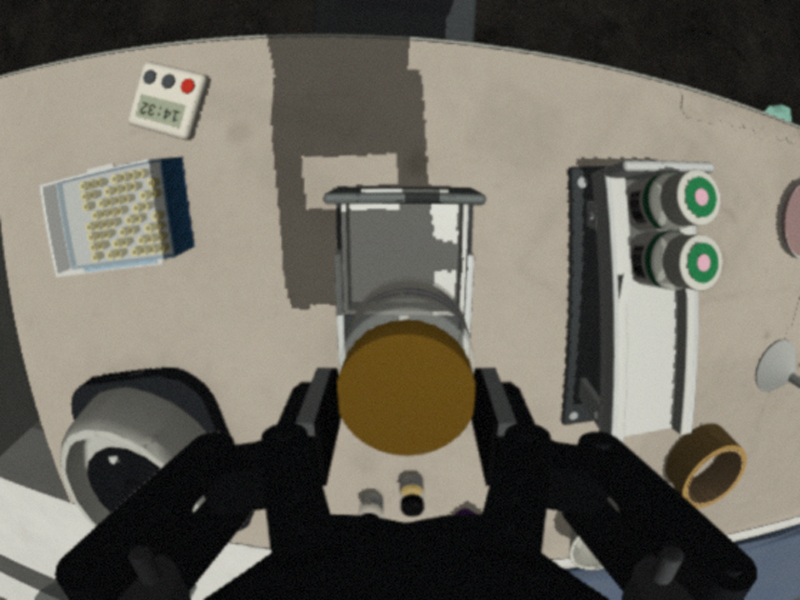

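View pics/k_scene.png

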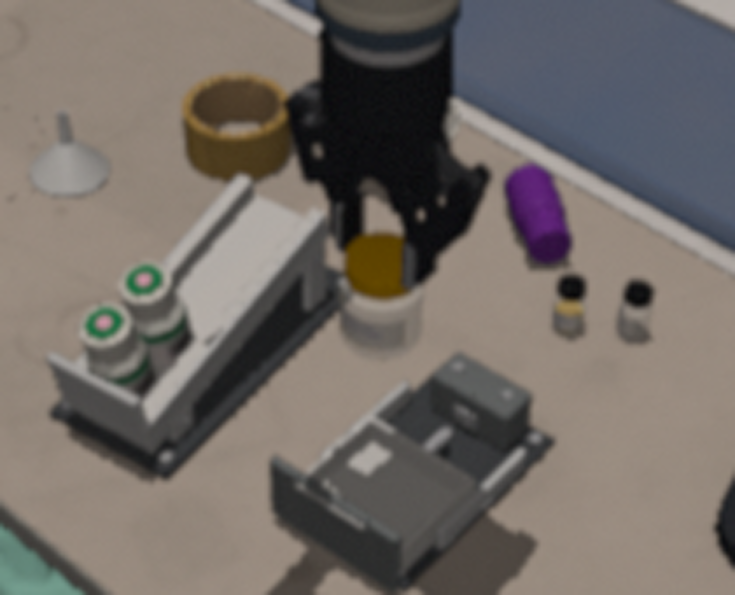

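Run:
```python
from h import *
w=lambda x,y:(x*.7-.3,y*.7-.3)
for p,z in [((325,190),.066),((485,192),.066),((325,202),.066),((485,202),.066)]: print(wz("w4.npz",w(*p),z))
c=np.array([.5018,.0505]);
```

```text
[ 0.4524 -0.0068  0.066 ]
[0.4461 0.1018 0.066 ]
[ 0.4606 -0.0065  0.066 ]
[0.4529 0.1024 0.066 ]
```

Request:
arm_command(dp=[[0,20,0],[0,50,0],[0,85,0],[0,115,0],[0,138,0],[0,150,0],[0,156,0],[0,158,0],[0,158,0]], delta_rot=[[0,0,0],[0,0,0],[0,0,0],[0,0,0],[0,0,0],[0,0,0],[0,0,0],[0,0,0],[0,0,0]], claw=[0.4,0.4,0.4,0.4,0.4,0.4,0.4,0.4,0.4])

```text
time_s: 6.55
position: [0.504, 0.0514, 0.0444]
tcp_rot: [-0.481, 0.483, 0.519, -0.516]
wrist_force: [-0.5, 0.4, -1.1]
opening: 0.0461
```

Request:
arm_command(dp=[[0,1,0],[0,2,0],[0,2,0]], delta_rot=[[0,0,0],[0,0,0],[0,0,0]], claw=[0.4,0.4,0.4])

```text
time_s: 6.85
position: [0.5036, 0.0513, 0.0421]
tcp_rot: [-0.482, 0.483, 0.519, -0.516]
wrist_force: [0.7, -0.7, -0.7]
opening: 0.0461
```

Run:
```python
from h import *
import cv2
im=bot.grab_frame("scene")[:,:,::-1][160:300,210:385]
cv2.imwrite(f"pics/l_scene.png",cv2.resize(im,(750,600),interpolation=cv2.INTER_CUBIC))
s=bot.observe();print(s["time_s"],s["position"],s["wrist_force"],s["opening"])
```

```text
6.9 [0.5036 0.0513 0.0421] [ 0.5632  1.0348 -1.6453] 0.04618981193786004
```

View pics/l_scene.png

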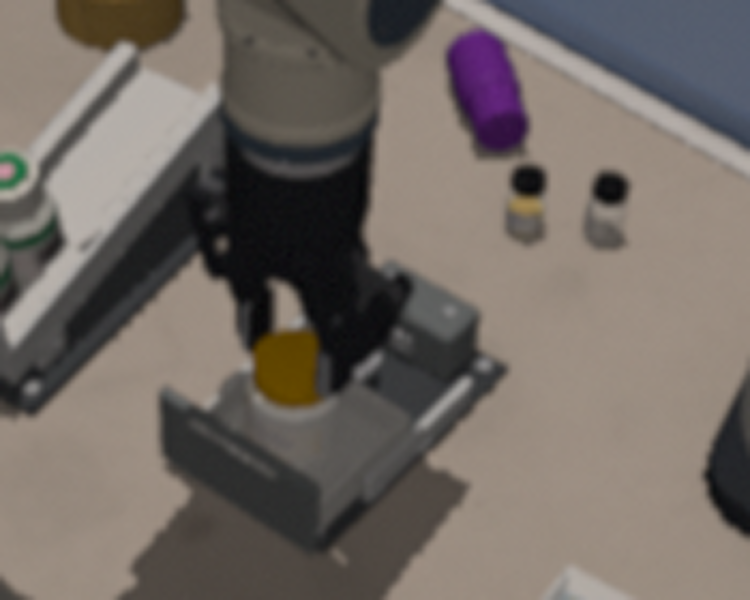

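The jar hangs inside the tray with no contact yet. I'll lower it in 1 mm steps, watching the force.

Request:
arm_command(dp=[[0,1,0],[0,2,0],[0,2,0]], delta_rot=[[0,0,0],[0,0,0],[0,0,0]], claw=[0.4,0.4,0.4])

```text
time_s: 7.2
position: [0.5033, 0.0512, 0.0396]
tcp_rot: [-0.482, 0.482, 0.518, -0.516]
wrist_force: [0.2, 0.3, -0.4]
opening: 0.0455
```

Request:
arm_command(dp=[[0,0.5,0],[0,1,0],[0,1,0]], delta_rot=[[0,0,0],[0,0,0],[0,0,0]], claw=[0.4,0.4,0.4])

```text
time_s: 7.5
position: [0.5033, 0.0513, 0.0386]
tcp_rot: [-0.482, 0.482, 0.518, -0.516]
wrist_force: [0.0, -0.2, -0.7]
opening: 0.046
```

Request:
arm_command(dp=[[0,0.5,0],[0,1,0],[0,1,0]], delta_rot=[[0,0,0],[0,0,0],[0,0,0]], claw=[0.4,0.4,0.4])

```text
time_s: 7.8
position: [0.5033, 0.0513, 0.0377]
tcp_rot: [-0.482, 0.482, 0.518, -0.516]
wrist_force: [0.6, 0.8, -0.7]
opening: 0.046
```

Request:
arm_command(dp=[[0,0.5,0],[0,1,0],[0,1,0]], delta_rot=[[0,0,0],[0,0,0],[0,0,0]], claw=[0.4,0.4,0.4])

```text
time_s: 8.1
position: [0.5033, 0.0513, 0.0367]
tcp_rot: [-0.482, 0.482, 0.518, -0.516]
wrist_force: [0.9, 0.8, -0.3]
opening: 0.0459
```

Request:
arm_command(dp=[[0,0.5,0],[0,1,0],[0,1,0]], delta_rot=[[0,0,0],[0,0,0],[0,0,0]], claw=[0.4,0.4,0.4])

```text
time_s: 8.4
position: [0.5033, 0.0513, 0.0357]
tcp_rot: [-0.482, 0.482, 0.518, -0.516]
wrist_force: [-1.4, 0.4, -0.2]
opening: 0.0459
```

Request:
arm_command(dp=[[0,0.5,0],[0,1,0],[0,1,0]], delta_rot=[[0,0,0],[0,0,0],[0,0,0]], claw=[0.4,0.4,0.4])

```text
time_s: 8.7
position: [0.5033, 0.0513, 0.0347]
tcp_rot: [-0.482, 0.482, 0.518, -0.516]
wrist_force: [0.8, -0.4, -0.9]
opening: 0.046
```

Run:
```python
from h import *
import cv2
np.savez("w5.npz",**bot.camera_params("wrist"))
for n in ("scene","wrist"):
    im=bot.grab_frame(n)[:,:,::-1]
    im=im[160:300,210:385] if n=="scene" else im[150:390,145:425]
    cv2.imwrite(f"pics/m_{n}.png",cv2.resize(im,(750,600) if n=="scene" else (700,600),interpolation=cv2.INTER_CUBIC))
    s=bot.observe();print(s["time_s"],s["position"],s["wrist_force"],s["opening"])
```

```text
8.75 [0.5033 0.0513 0.0347] [ 0.1583 -0.4355 -1.3675] 0.046045124575581804
8.8 [0.5033 0.0513 0.0347] [ 1.1632  0.7122 -0.7437] 0.04610627880300452
```

View pics/m_scene.png

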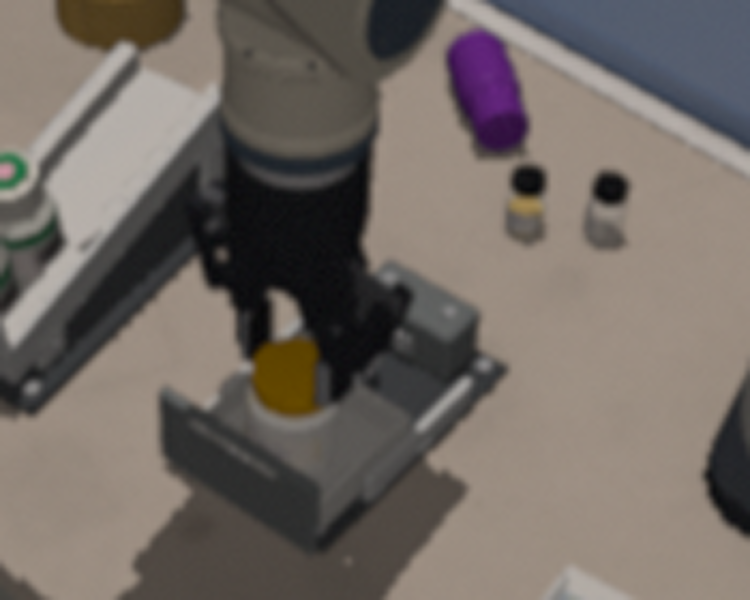

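View pics/m_wrist.png

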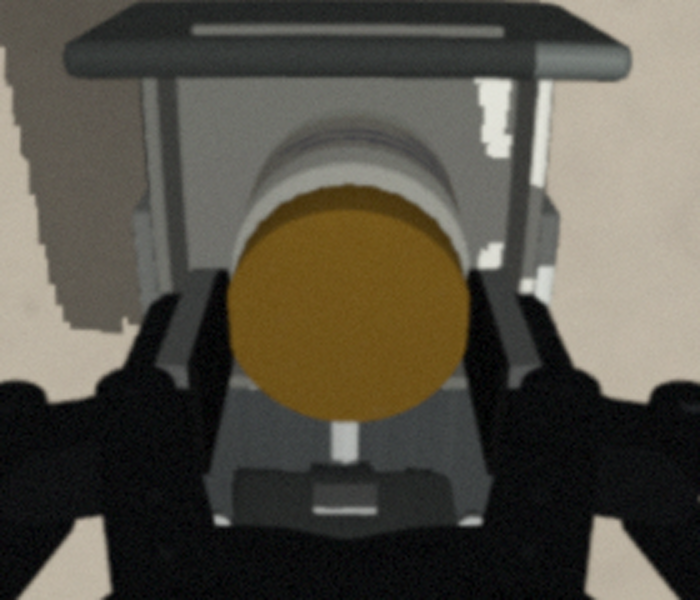

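Request:
arm_command(dp=[[0,0.5,0],[0,1,0],[0,1,0]], delta_rot=[[0,0,0],[0,0,0],[0,0,0]], claw=[0.4,0.4,0.4])

```text
time_s: 9.1
position: [0.5036, 0.0513, 0.0338]
tcp_rot: [-0.482, 0.482, 0.519, -0.516]
wrist_force: [-0.3, 0.2, 0.8]
opening: 0.0461
```

Request:
arm_command(dp=[[0,0.5,0],[0,1,0],[0,1,0]], delta_rot=[[0,0,0],[0,0,0],[0,0,0]], claw=[0.4,0.4,0.4])

```text
time_s: 9.4
position: [0.5043, 0.0515, 0.0335]
tcp_rot: [-0.482, 0.483, 0.519, -0.516]
wrist_force: [-1.0, 1.8, 7.0]
opening: 0.0461
```

Run:
```python
from h import *
c=np.load("w5.npz");p0,R0=pose()
C=lambda x,y:(x/2.5+145-.3,y/2.5+150-.3)
# cap width: rays to left/right edges, plane x-tool = +-24
for e in [(228,305),(470,305)]:
    o,d=wray("w5.npz",C(*e));p0_=np.array([.5033,.0513,.0347])
    o_=R0.inv().apply(o-p0_);d_=R0.inv().apply(d);print(o_,d_, "slope",d_[0]/d_[1])
# scene: cap centre height along axis x,y known
for uv in [(287,375),(290,378)]:
    q=(uv[0]*175/750+210-.4,uv[1]*140/600+160-.4)
    o,d=ray("scene",q); 
    A=np.array([.5023,.0513,0]);M=np.c_[d,[0,0,-1]];s=np.linalg.lstsq(M,A-o,rcond=None)[0];print("capz",s[1])
```

```text
[-0.0004 -0.1791  0.0795] [-0.146   0.8636 -0.4826] slope -0.16905785602509582
[-0.0004 -0.1791  0.0795] [ 0.1487  0.8632 -0.4825] slope 0.17228026827737
capz 0.0724754043514393
capz 0.07005720687515235
```

Contact with 7 N, so the jar is on the tray floor. I'll ease off slightly, open gently, check, then retreat.

Request:
arm_command(dp=[[0,-0.4,0],[0,-0.4,0],[0,-0.4,0],[0,-0.4,0],[0,-0.4,0],[0,-0.4,0],[0,-0.4,0]], delta_rot=[[0,0,0],[0,0,0],[0,0,0],[0,0,0],[0,0,0],[0,0,0],[0,0,0]], claw=[0.5,0.54,0.58,0.62,0.66,0.66,0.66])

```text
time_s: 10.1
position: [0.5033, 0.0512, 0.033]
tcp_rot: [-0.482, 0.482, 0.518, -0.516]
wrist_force: [-0.2, -0.4, -0.2]
opening: 0.0566
```

Run:
```python
from h import *
import cv2
for n in ("wrist",):
    im=bot.grab_frame(n)[:,:,::-1]
    im=im[150:390,145:425]
    cv2.imwrite(f"pics/n_{n}.png",cv2.resize(im,(700,600),interpolation=cv2.INTER_CUBIC))
    s=bot.observe();print(s["time_s"],s["position"],s["wrist_force"],s["opening"])
```

```text
10.15 [0.5033 0.0513 0.033 ] [-0.6103  0.1691 -0.6787] 0.056530210790568684
```

View pics/n_wrist.png

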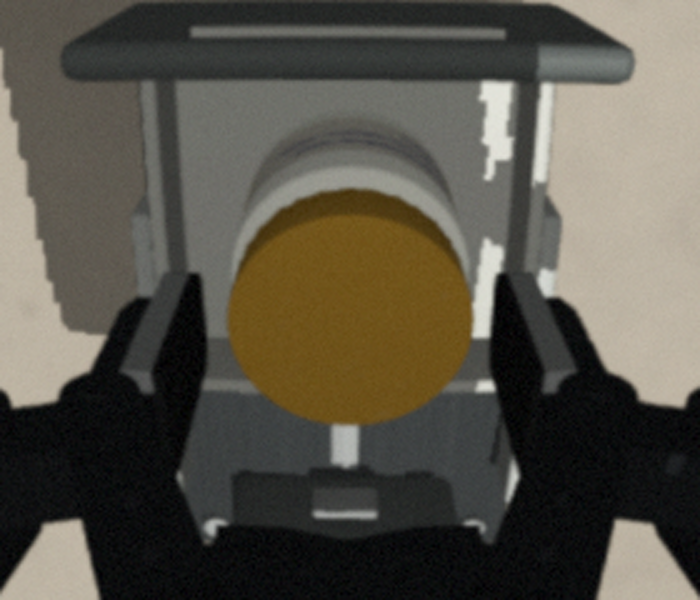

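The pads are clear of the jar on both sides and it stands upright. Now I retreat upward and go round to the front.

Request:
arm_command(dp=[[0,-3,0],[0,-10,0],[0,-18,0],[0,-25,0],[0,-50,0],[0,-90,0],[0,-130,0],[0,-140,0],[0,-140,0]], delta_rot=[[0,0,0],[0,0,0],[0,0,0],[0,0,0],[0,0,0],[0,0,0],[0,0,0],[0,0,0],[0,0,0]], claw=[0.66,0.66,0.8,0.85,0.85,0.85,0.85,0.85,0.85])

```text
time_s: 11.05
position: [0.5044, 0.0511, 0.1755]
tcp_rot: [-0.481, 0.484, 0.52, -0.515]
wrist_force: [-0.8, 0.3, -0.6]
opening: 0.0724
```

Request:
arm_command(dp=[[0,0,25],[0,0,60],[0,0,90],[0,0,100],[0,0,100],[0,0,100],[0,0,100]], delta_rot=[[0,0,0],[0,0,0],[0,0,0],[0,0,0],[0,0,0],[0,0,0],[0,0,0]], claw=[0.5,0.2,0,0,0,0,0])

```text
time_s: 11.75
position: [0.4047, 0.0441, 0.1729]
tcp_rot: [-0.482, 0.483, 0.519, -0.516]
wrist_force: [-0.0, 0.2, 0.0]
opening: 0.0001
```

Run:
```python
from h import *
import cv2
np.savez("w6.npz",**bot.camera_params("wrist"))
for n in ("scene","wrist"):
    im=bot.grab_frame(n)[:,:,::-1]
    im=im[160:300,210:385] if n=="scene" else im
    cv2.imwrite(f"pics/o_{n}.png",cv2.resize(im,(750,600) if n=="scene" else (800,600),interpolation=cv2.INTER_CUBIC))
    s=bot.observe();print(s["time_s"],s["position"],s["wrist_force"],s["opening"])
print(pose()[1].as_matrix())
```

```text
11.8 [0.4046 0.0441 0.1728] [ 0.405  -0.2303  0.1176] 0.00021399243225122993
11.85 [0.4043 0.0441 0.1728] [-0.0699  0.6849 -0.2142] -1.2614776951577473e-05
[[-0.0702  0.0031 -0.9975]
 [ 0.9975  0.0018 -0.0702]
 [ 0.0016 -1.     -0.0032]]
```

View pics/o_scene.png

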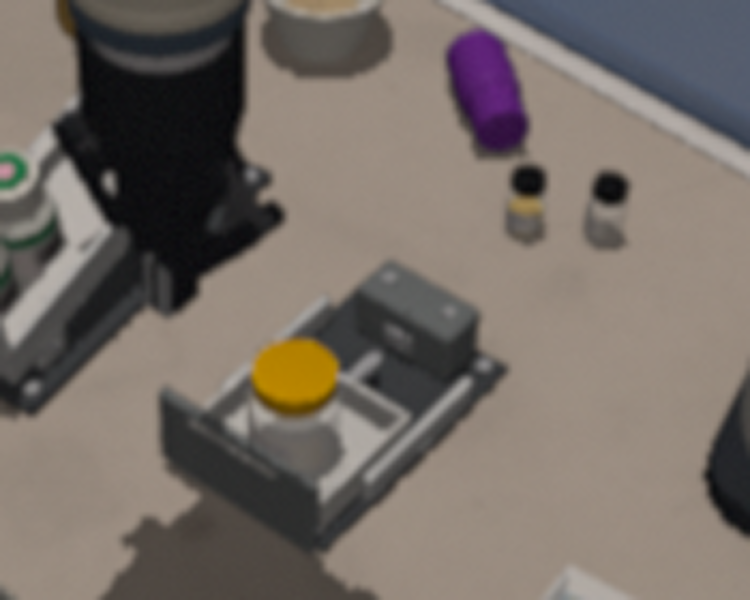

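View pics/o_wrist.png

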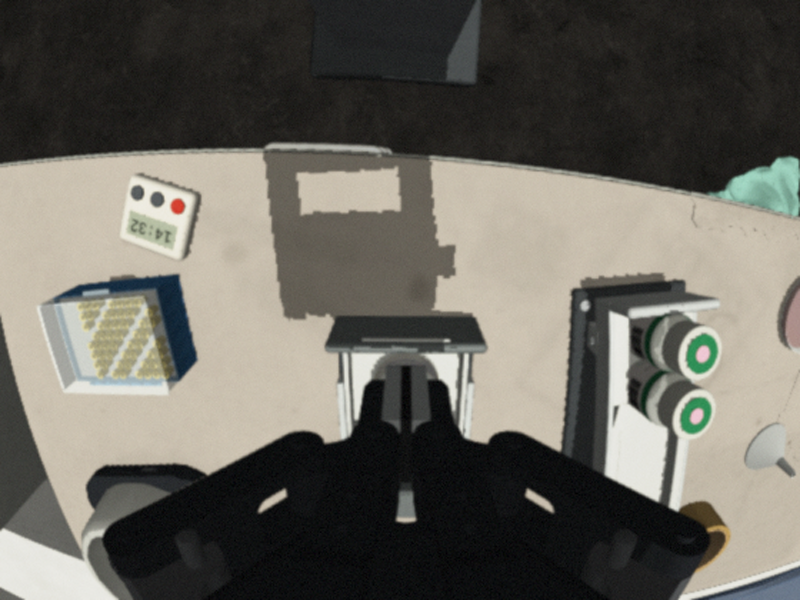

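Run:
```python
from h import *
w=lambda x,y:(x*.7-.3,y*.7-.3)
for p in [(327,348),(485,348)]: print(wz("w6.npz",w(*p),.066))
```

```text
[ 0.4579 -0.0062  0.066 ]
[0.4505 0.1011 0.066 ]
```

Request:
arm_command(dp=[[0,30,0],[0,70,0],[0,105,0],[0,130,0],[0,141,0],[0,141,0],[0,141,0]], delta_rot=[[0,0,0],[0,0,0],[0,0,0],[0,0,0],[0,0,0],[0,0,0],[0,0,0]], claw=[0,0,0,0,0,0,0])

```text
time_s: 12.55
position: [0.4044, 0.0443, 0.0324]
tcp_rot: [-0.482, 0.483, 0.519, -0.516]
wrist_force: [-0.1, 0.0, 0.5]
opening: 0.0
```

Request:
arm_command(dp=[[0,0,-10],[0,0,-20],[0,0,-27],[0,0,-31],[0,0,-34],[0,0,-37],[0,0,-40],[0,0,-40]], delta_rot=[[0,0,0],[0,0,0],[0,0,0],[0,0,0],[0,0,0],[0,0,0],[0,0,0],[0,0,0]], claw=[0,0,0,0,0,0,0,0])

```text
time_s: 13.35
position: [0.4438, 0.0471, 0.0319]
tcp_rot: [-0.482, 0.482, 0.518, -0.516]
wrist_force: [-0.0, 0.4, 0.7]
opening: 0.0002
```

Request:
arm_command(dp=[[0,0,-2],[0,0,-4],[0,0,-6],[0,0,-6]], delta_rot=[[0,0,0],[0,0,0],[0,0,0],[0,0,0]], claw=[0,0,0,0])

```text
time_s: 13.75
position: [0.4499, 0.0475, 0.032]
tcp_rot: [-0.482, 0.482, 0.518, -0.516]
wrist_force: [-0.2, 0.0, -0.0]
opening: -0.0003
```

Run:
```python
from h import *
import cv2
for n in ("scene",):
    im=bot.grab_frame(n)[:,:,::-1]
    im=im[160:300,210:385]
    cv2.imwrite(f"pics/p_{n}.png",cv2.resize(im,(750,600),interpolation=cv2.INTER_CUBIC))
    s=bot.observe();print(s["time_s"],s["position"],s["wrist_force"],s["opening"])
```

```text
13.8 [0.4496 0.0475 0.032 ] [-0.0934  0.2434  0.67  ] 0.00031124146519772883
```

View pics/p_scene.png

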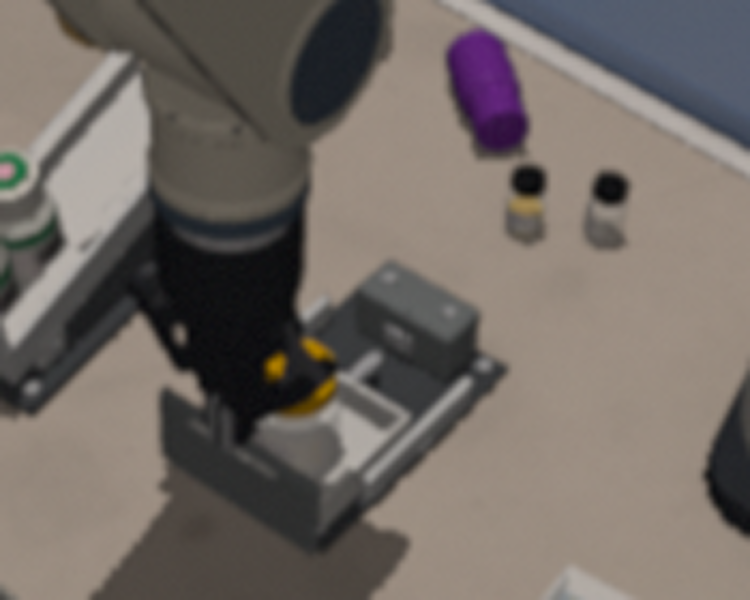

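Run:
```python
from h import *
import cv2
im=bot.grab_frame("scene")[:,:,::-1]
p=P["scene"]
def pr(X):
    c=np.linalg.inv(p["T"])@np.r_[X,1];u=p["K"]@c[:3];return u[:2]/u[2]
p0,_=pose();uu=np.array([.9975,.07,0])
for n,X in [("tcp",p0),("tcp+40",p0+[0,0,.04]),("panelmid top",np.array([.449,.0475,.066])),("panelmid bottom",np.array([.449,.0475,.008]))]:
    q=pr(X);print(n,q,(q-[240,225])*10)
cv2.imwrite("pics/q.png",cv2.resize(im[225:285,240:310],None,fx=10,fy=10,interpolation=cv2.INTER_CUBIC))
np.savez("w7.npz",**bot.camera_params("wrist"))
w=bot.grab_frame("wrist")[:,:,::-1];cv2.imwrite("pics/qw.png",cv2.resize(w,(800,600)))
```

```text
tcp [263.3062 271.4802] [233.0616 464.8022]
tcp+40 [263.2463 260.4026] [232.4634 354.0262]
panelmid top [263.1136 262.1912] [231.1357 371.9116]
panelmid bottom [263.2034 277.9879] [232.0342 529.8789]
```

View pics/q.png

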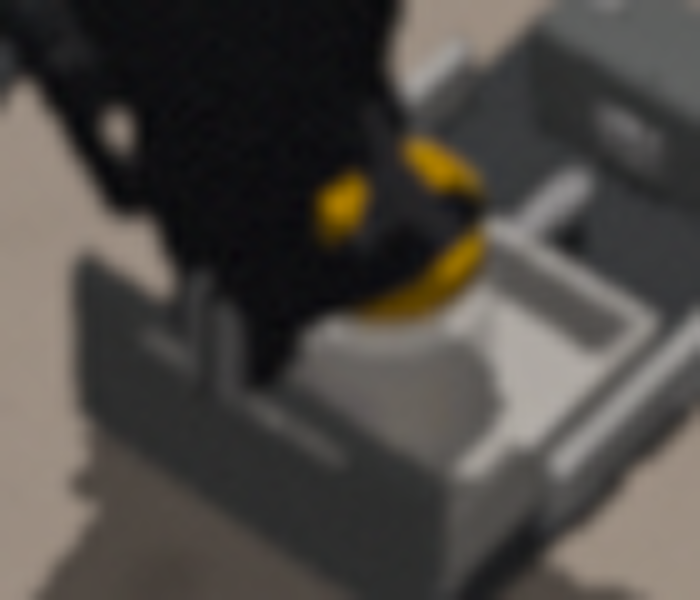

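View pics/qw.png

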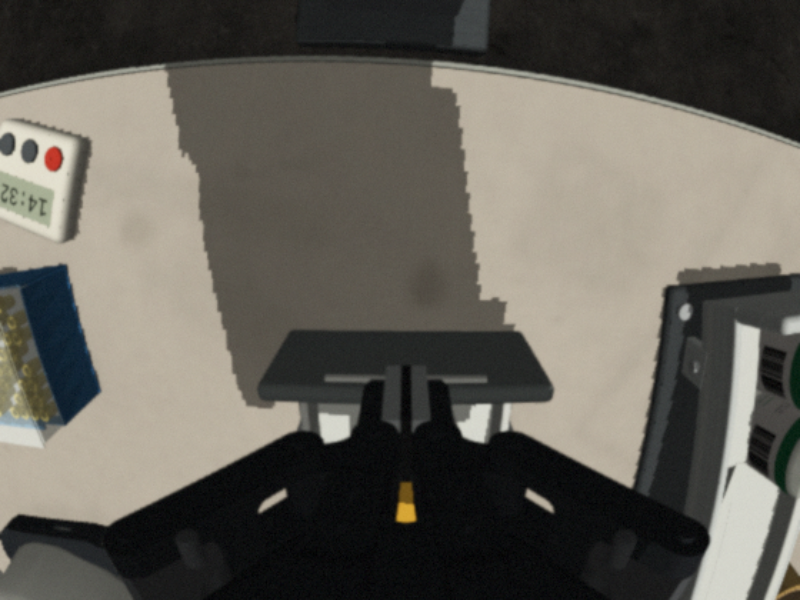

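The fingers are in front of the panel's outer face, since they cover its label strip, and the panel's left corner at (248,251) has not moved. I'll keep going in small steps.

Request:
arm_command(dp=[[0,0,-2],[0,0,-4],[0,0,-5],[0,0,-5]], delta_rot=[[0,0,0],[0,0,0],[0,0,0],[0,0,0]], claw=[0,0,0,0])

```text
time_s: 14.3
position: [0.4548, 0.0479, 0.032]
tcp_rot: [-0.482, 0.482, 0.518, -0.516]
wrist_force: [0.2, -0.5, 0.1]
opening: 0.0002
```

Run:
```python
from h import *
import cv2
np.savez("w7.npz",**bot.camera_params("wrist"))
w=bot.grab_frame("wrist")[:,:,::-1];cv2.imwrite("pics/rw.png",cv2.resize(w[200:380,160:410],(750,540),interpolation=cv2.INTER_CUBIC))
im=bot.grab_frame("scene")[:,:,::-1]
cv2.imwrite("pics/r.png",cv2.resize(im[225:285,240:310],None,fx=10,fy=10,interpolation=cv2.INTER_CUBIC))
s=bot.observe();print(s["time_s"],s["position"],s["wrist_force"])
```

```text
14.4 [0.4544 0.0478 0.032 ] [-0.5345 -0.2899 -0.0712]
```

View pics/rw.png

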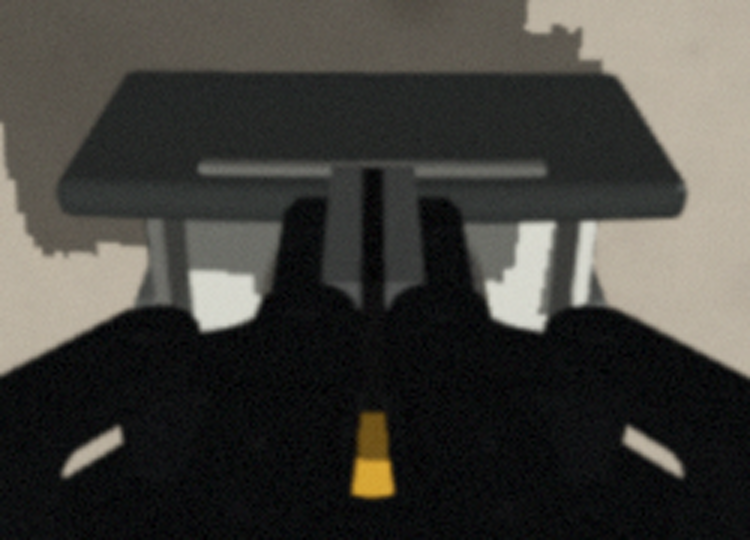

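View pics/r.png

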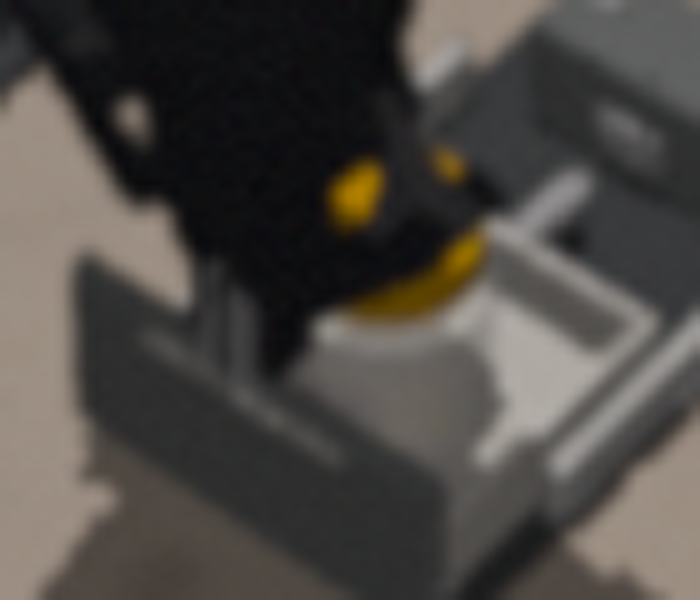

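Run:
```python
from h import *
p0,R0=pose()
for nm,c in [("tip",(372,167)),("strip",(250,168)),("ptop outer",(372,183)),("ptop inner",(372,214)),("pbot",(372,72)),("tipL",(335,167)),("lower plate end",(345,285))]:
    o,d=wray("w7.npz",(160+c[0]/3-.3,200+c[1]/3-.3));o_=R0.inv().apply(o-p0);d_=R0.inv().apply(d)
    print(nm,[( h,((o_+(h-o_[1])/d_[1]*d_)*1000).round(1)[[0,2]]) for h in (0,-.01,-.02,-.034,-.04)], "world@.066",wz("w7.npz",(160+c[0]/3-.3,200+c[1]/3-.3),.066),"@.008",wz("w7.npz",(160+c[0]/3-.3,200+c[1]/3-.3),.008)[:2])
```

```text
tip [(0, array([-0.5, -9.1])), (-0.01, array([-0.5, -4.2])), (-0.02, array([-0.5,  0.8])), (-0.034, array([-0.4,  7.7])), (-0.04, array([-0.4, 10.7]))] world@.066 [0.4467 0.0468 0.066 ] @.008 [0.4755 0.0489]
strip [(0, array([-25.5,  -9.5])), (-0.01, array([-24.1,  -4.5])), (-0.02, array([-22.7,   0.4])), (-0.034, array([-20.7,   7.4])), (-0.04, array([-19.9,  10.4]))] world@.066 [0.4484 0.0266 0.066 ] @.008 [0.4779 0.0206]
ptop outer [(0, array([ -0.5, -12.8])), (-0.01, array([-0.5, -7.7])), (-0.02, array([-0.5, -2.5])), (-0.034, array([-0.4,  4.7])), (-0.04, array([-0.4,  7.8]))] world@.066 [0.4497 0.047  0.066 ] @.008 [0.4797 0.0492]
ptop inner [(0, array([ -0.5, -20.2])), (-0.01, array([ -0.5, -14.6])), (-0.02, array([-0.5, -9. ])), (-0.034, array([-0.5, -1.2])), (-0.04, array([-0.5,  2.1]))] world@.066 [0.4556 0.0474 0.066 ] @.008 [0.488  0.0498]
pbot [(0, array([-0.4, 11.6])), (-0.01, array([-0.4, 15.4])), (-0.02, array([-0.4, 19.2])), (-0.034, array([-0.4, 24.5])), (-0.04, array([-0.4, 26.8]))] world@.066 [0.4299 0.0456 0.066 ] @.008 [0.452  0.0473]
tipL [(0, array([-8. , -9.2])), (-0.01, array([-7.6, -4.2])), (-0.02, array([-7.2,  0.8])), (-0.034, array([-6.6,  7.7])), (-0.04, array([-6.3, 10.7]))] world@.066 [0.4471 0.0407 0.066 ] @.008 [0.4762 0.0403]
lower plate end [(0, array([ -6.3, -38. ])), (-0.01, array([ -6. , -31.4])), (-0.02, array([ -5.7, -24.9])), (-0.034, array([ -5.2, -15.7])), (-0.04, array([ -5. , -11.7]))] world@.066 [0.4704 0.0437 0.066 ] @.008 [0.5087 0.0445]
```

Run:
```python
from h import *
p0,R0=pose()
for sc in [(232,385),(238,390),(225,380)]:
  for c in [(350,167),(395,167)]:
    r1=wray("w7.npz",(160+c[0]/3-.3,200+c[1]/3-.3));r2=ray("scene",(240+sc[0]/10-.45,225+sc[1]/10-.45))
    p,e=multi([r1,r2]);print(p,e,"tool",R0.inv().apply(p-p0)*1000)
s=bot.observe();print(s["joints"],s["position"])
```

```text
[0.4438 0.0432 0.0713] [np.float64(0.4), np.float64(0.4)] tool [ -3.8509 -39.4005  10.8431]
[0.4509 0.051  0.058 ] [np.float64(0.5), np.float64(0.5)] tool [  3.4552 -26.0698   3.2795]
[0.4457 0.0432 0.0678] [np.float64(0.3), np.float64(0.3)] tool [ -3.9659 -35.8963   8.9843]
[0.4529 0.0512 0.0542] [np.float64(0.6), np.float64(0.6)] tool [  3.5237 -22.1847   1.2063]
[0.4417 0.0432 0.0751] [np.float64(0.6), np.float64(0.6)] tool [ -3.7101 -43.161   12.9191]
[0.4486 0.0508 0.0622] [np.float64(0.2), np.float64(0.2)] tool [  3.3994 -30.2312   5.5824]
[ 0.0777  0.4635  2.0909  0.0029  0.5844 -1.5658] [0.4544 0.0478 0.032 ]
```

No contact even past the panel plane, and both views put the visible fingertips about 35–40 mm behind the reported TCP. The fingers are passing just over the panel's top edge (66 mm). I'll back off, go lower but stay above the bench under either reading, and check.

Request:
arm_command(dp=[[0,0,8],[0,0,22],[0,0,38],[0,0,45],[0,6,45],[0,14,45],[0,20,45],[0,22,45],[0,22,45]], delta_rot=[[0,0,0],[0,0,0],[0,0,0],[0,0,0],[0,0,0],[0,0,0],[0,0,0],[0,0,0],[0,0,0]], claw=[0,0,0,0,0,0,0,0,0])

```text
time_s: 15.3
position: [0.4096, 0.0447, 0.0092]
tcp_rot: [-0.482, 0.482, 0.518, -0.516]
wrist_force: [1.2, 0.2, 0.8]
opening: -0.0007
```

Run:
```python
from h import *
import cv2
np.savez("w8.npz",**bot.camera_params("wrist"))
w=bot.grab_frame("wrist")[:,:,::-1];cv2.imwrite("pics/sw.png",cv2.resize(w,(800,600),interpolation=cv2.INTER_CUBIC))
im=bot.grab_frame("scene")[:,:,::-1]
cv2.imwrite("pics/s.png",cv2.resize(im[215:290,225:315],None,fx=8,fy=8,interpolation=cv2.INTER_CUBIC))
s=bot.observe();print(s["time_s"],s["position"],s["wrist_force"])
```

```text
15.4 [0.4098 0.0447 0.0097] [-0.0012  0.5449  0.0297]
```

View pics/sw.png

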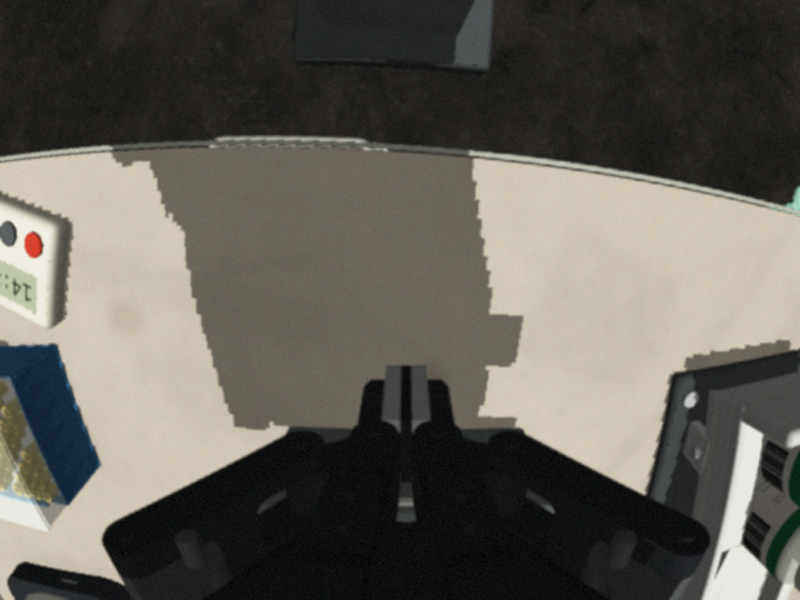

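View pics/s.png

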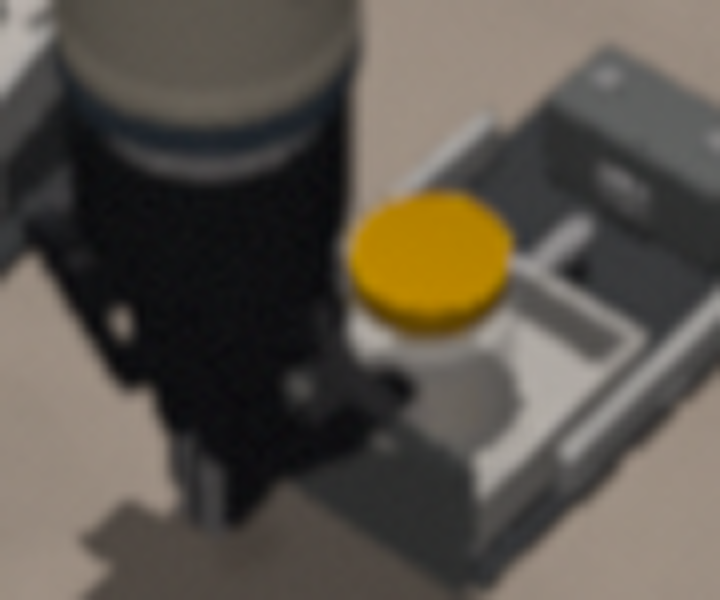

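The tips now sit lower in front of the panel, clear of the bench. Approaching slowly.

Request:
arm_command(dp=[[0,0,-8],[0,0,-16],[0,0,-22],[0,0,-25],[0,0,-28],[0,0,-31],[0,0,-34],[0,0,-34]], delta_rot=[[0,0,0],[0,0,0],[0,0,0],[0,0,0],[0,0,0],[0,0,0],[0,0,0],[0,0,0]], claw=[0,0,0,0,0,0,0,0])

```text
time_s: 16.2
position: [0.4424, 0.047, 0.0097]
tcp_rot: [-0.482, 0.482, 0.518, -0.517]
wrist_force: [-4.3, -1.3, 2.4]
opening: -0.0
```

Run:
```python
from h import *
import cv2
im=bot.grab_frame("scene")[:,:,::-1]
cv2.imwrite("pics/t.png",cv2.resize(im[215:290,225:315],None,fx=8,fy=8,interpolation=cv2.INTER_CUBIC))
s=bot.observe();print(s["time_s"],s["position"],s["wrist_force"])
```

```text
16.25 [0.4424 0.047  0.0097] [-3.9078 -0.789   2.1472]
```

View pics/t.png

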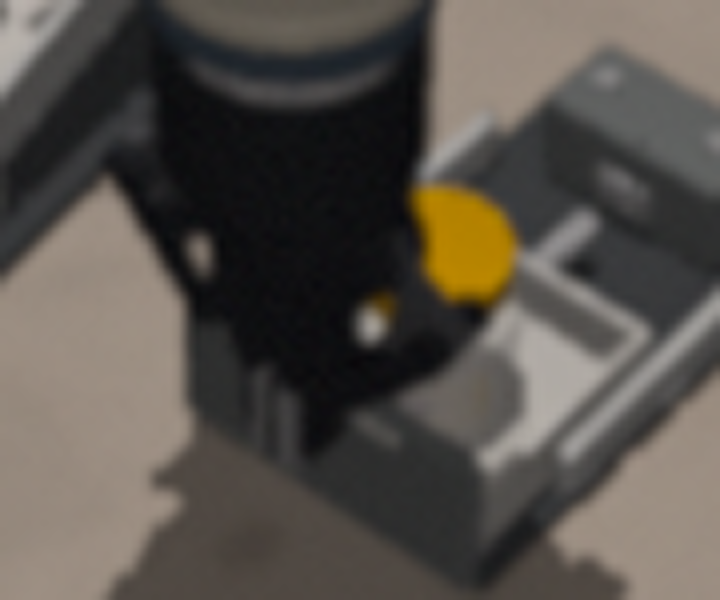

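Request:
arm_command(dp=[[0,0,-2],[0,0,-4],[0,0,-6],[0,0,-8],[0,0,-10],[0,0,-12],[0,0,-12]], delta_rot=[[0,0,0],[0,0,0],[0,0,0],[0,0,0],[0,0,0],[0,0,0],[0,0,0]], claw=[0,0,0,0,0,0,0])

```text
time_s: 16.95
position: [0.4559, 0.048, 0.0099]
tcp_rot: [-0.482, 0.482, 0.518, -0.516]
wrist_force: [-2.9, -0.8, -2.9]
opening: 0.0001
```

Run:
```python
from h import *
import cv2
im=bot.grab_frame("scene")[:,:,::-1]
cv2.imwrite("pics/u.png",cv2.resize(im[215:290,225:315],None,fx=8,fy=8,interpolation=cv2.INTER_CUBIC))
s=bot.observe();print(s["time_s"],s["position"],s["wrist_force"])
```

```text
17.0 [0.4559 0.048  0.0099] [-4.0871 -1.6562 -3.1059]
```

View pics/u.png

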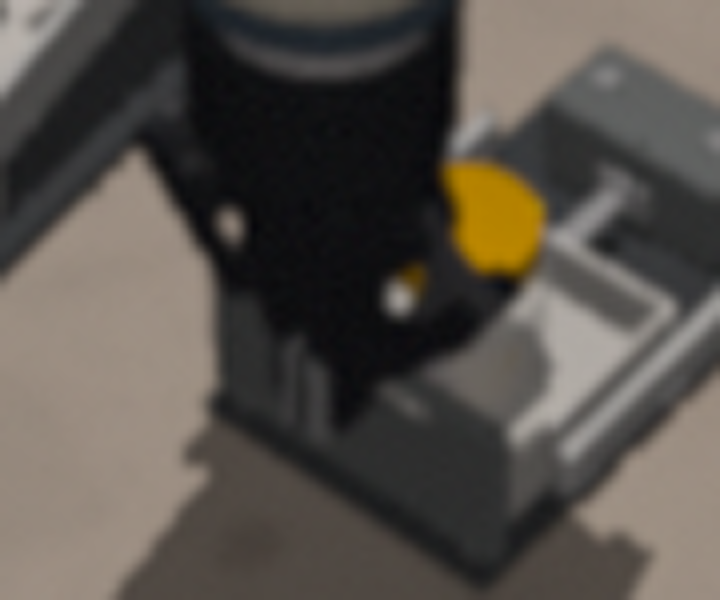

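The tray moves in and the jar rides along upright. Continuing.

Request:
arm_command(dp=[[0,0,-2],[0,0,-4],[0,0,-6],[0,0,-8],[0,0,-10],[0,0,-12],[0,0,-14],[0,0,-14]], delta_rot=[[0,0,0],[0,0,0],[0,0,0],[0,0,0],[0,0,0],[0,0,0],[0,0,0],[0,0,0]], claw=[0,0,0,0,0,0,0,0])

```text
time_s: 17.8
position: [0.4711, 0.0491, 0.0104]
tcp_rot: [-0.481, 0.483, 0.519, -0.515]
wrist_force: [0.5, 0.1, -0.0]
opening: -0.0002
```

Request:
arm_command(dp=[[0,0,-1.5],[0,0,-3],[0,0,-4.5],[0,0,-6],[0,0,-7.5],[0,0,-9],[0,0,-9]], delta_rot=[[0,0,0],[0,0,0],[0,0,0],[0,0,0],[0,0,0],[0,0,0],[0,0,0]], claw=[0,0,0,0,0,0,0])

```text
time_s: 18.5
position: [0.4788, 0.0496, 0.0101]
tcp_rot: [-0.482, 0.483, 0.518, -0.516]
wrist_force: [0.6, -0.3, 0.0]
opening: 0.0003
```

Run:
```python
from h import *
import cv2
im=bot.grab_frame("scene")[:,:,::-1]
cv2.imwrite("pics/v.png",cv2.resize(im[215:290,225:315],None,fx=8,fy=8,interpolation=cv2.INTER_CUBIC))
s=bot.observe();print(s["time_s"],s["position"],s["wrist_force"])
```

```text
18.55 [0.4786 0.0496 0.01  ] [-0.4902 -0.4872  0.651 ]
```

View pics/v.png

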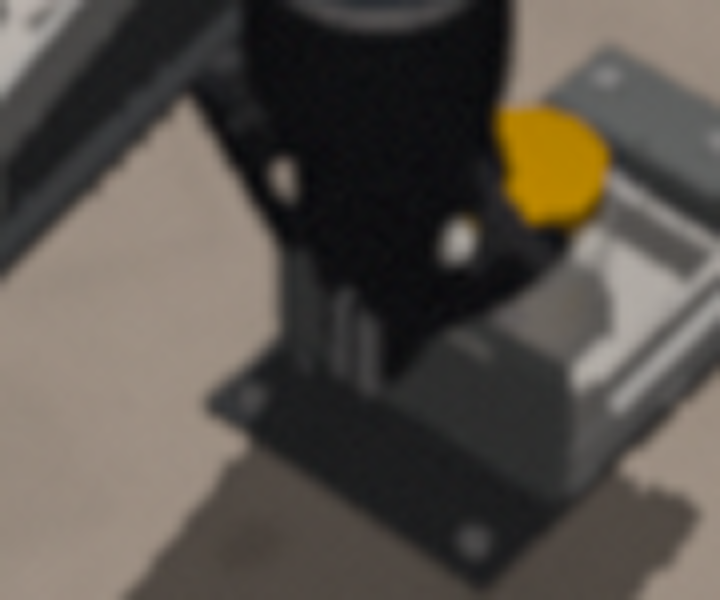

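The force has gone to zero and the tray looks snapped home. I'll press on until the stop is felt.

Request:
arm_command(dp=[[0,0,-1.5],[0,0,-3],[0,0,-4],[0,0,-4]], delta_rot=[[0,0,0],[0,0,0],[0,0,0],[0,0,0]], claw=[0,0,0,0])

```text
time_s: 18.95
position: [0.4827, 0.0499, 0.0101]
tcp_rot: [-0.482, 0.482, 0.518, -0.516]
wrist_force: [-0.3, 0.7, -0.8]
opening: -0.0002
```

Request:
arm_command(dp=[[0,0,-1],[0,0,-2],[0,0,-2]], delta_rot=[[0,0,0],[0,0,0],[0,0,0]], claw=[0,0,0])

```text
time_s: 19.25
position: [0.4847, 0.05, 0.0101]
tcp_rot: [-0.482, 0.482, 0.518, -0.516]
wrist_force: [0.1, -0.2, 0.1]
opening: -0.0003
```

Request:
arm_command(dp=[[0,0,-1],[0,0,-2],[0,0,-2]], delta_rot=[[0,0,0],[0,0,0],[0,0,0]], claw=[0,0,0])

```text
time_s: 19.55
position: [0.485, 0.05, 0.0099]
tcp_rot: [-0.483, 0.482, 0.518, -0.517]
wrist_force: [-5.3, -1.2, 3.7]
opening: -0.0002
```

Request:
arm_command(dp=[[0,0,-0.5],[0,0,-1],[0,0,-1]], delta_rot=[[0,0,0],[0,0,0],[0,0,0]], claw=[0,0,0])

```text
time_s: 19.85
position: [0.485, 0.05, 0.0097]
tcp_rot: [0.483, -0.481, -0.517, 0.517]
wrist_force: [-7.4, -1.4, 5.7]
opening: 0.0
```

The stop is felt at 0.485 m, 45 mm past first contact. Backing off and lifting clear.

Request:
arm_command(dp=[[0,0,4],[0,0,15],[0,0,35],[0,0,55],[0,-15,60],[0,-50,60],[0,-95,60],[0,-140,60],[0,-170,60],[0,-170,60],[0,-170,60]], delta_rot=[[0,0,0],[0,0,0],[0,0,0],[0,0,0],[0,0,0],[0,0,0],[0,0,0],[0,0,0],[0,0,0],[0,0,0],[0,0,0]], claw=[0,0,0,0,0,0,0,0,0,0,0])

```text
time_s: 20.95
position: [0.4273, 0.0457, 0.1804]
tcp_rot: [-0.481, 0.483, 0.519, -0.516]
wrist_force: [-0.6, 0.1, 0.1]
opening: 0.0
```

Run:
```python
from h import *
import cv2
np.savez("w9.npz",**bot.camera_params("wrist"))
im=bot.grab_frame("wrist")[:,:,::-1]; cv2.imwrite("pics/xw.png",cv2.resize(im,(800,600),interpolation=cv2.INTER_CUBIC))
im=bot.grab_frame("scene")[:,:,::-1]
cv2.imwrite("pics/xs.png",cv2.resize(im[150:300,180:360],None,fx=4,fy=4,interpolation=cv2.INTER_CUBIC))
s=bot.observe();print(s["time_s"],s["position"],s["wrist_force"])
```

```text
21.05 [0.4261 0.0456 0.1789] [ 0.2795 -1.2893 -1.4108]
```

View pics/xw.png

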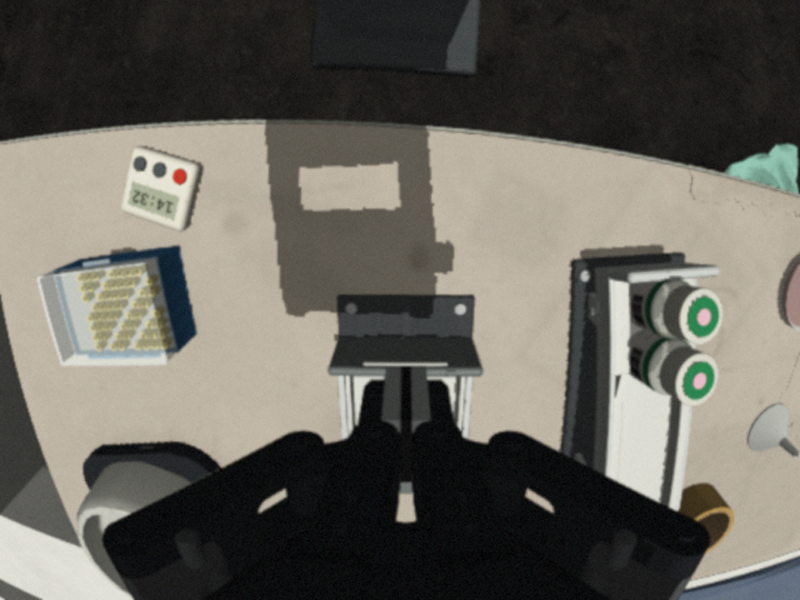

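View pics/xs.png

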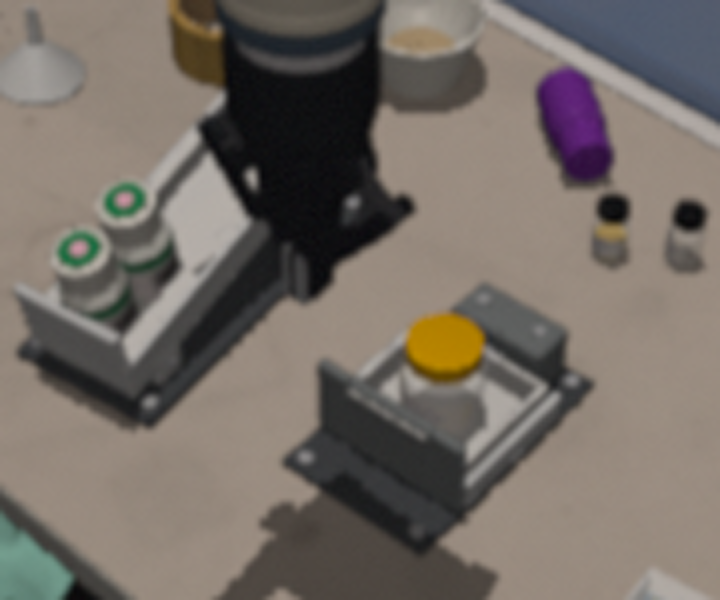

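The tray is home against the latch block, the jar stands upright in it, and the bottles are at the stop. The panel's top edge is at y≈370 in the wrist view. I'll wait a second and check that it stays.

Request:
arm_command(dp=[[0,0,0],[0,0,0],[0,0,0],[0,0,0],[0,0,0],[0,0,0],[0,0,0],[0,0,0],[0,0,0],[0,0,0],[0,0,0],[0,0,0]], delta_rot=[[0,0,0],[0,0,0],[0,0,0],[0,0,0],[0,0,0],[0,0,0],[0,0,0],[0,0,0],[0,0,0],[0,0,0],[0,0,0],[0,0,0]], claw=[0,0,0,0,0,0,0,0,0,0,0,0])

```text
time_s: 22.25
position: [0.4271, 0.0457, 0.1799]
tcp_rot: [-0.482, 0.482, 0.518, -0.516]
wrist_force: [-0.8, 0.1, -0.7]
opening: 0.0001
```

Run:
```python
from h import *
import cv2
w=lambda x,y:(x*.7-.3,y*.7-.3)
print("panel",wz("w9.npz",w(331,370),.066),wz("w9.npz",w(480,370),.066))
im=bot.grab_frame("scene")[:,:,::-1]
old=cv2.imread("pics/scene0.png")
cv2.imwrite("pics/ys.png",cv2.resize(im[90:390,70:400],None,fx=2,fy=2,interpolation=cv2.INTER_CUBIC))
# petri/timer unchanged?
for n,(a,b,c,d) in {"petri":(185,215,125,165),"timer":(330,370,290,335)}.items():
    print(n,np.abs(im[a:b,c:d].astype(float)-old[a:b,c:d]).mean())
```

```text
panel [ 0.5013 -0.0028  0.066 ] [0.494  0.1032 0.066 ]
petri 10.380833333333333
timer 11.027592592592592
```

View pics/ys.png

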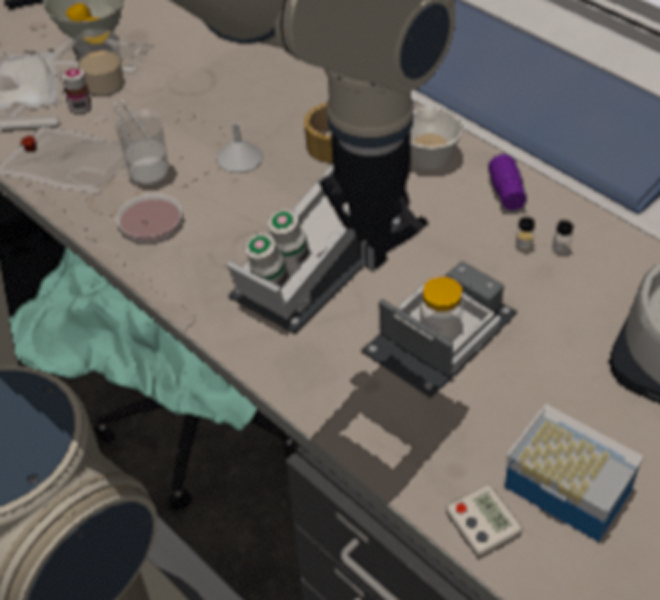

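```bash
python3 -c "
from bench import bot
print(bot.close_job())"
```

```text
the job is handed in; nothing more can be done
None
```

I lifted the jar out and both bottles slid down to the end stop. I then stood the jar upright in the open tray and pressed the tray home. I handed the job in at about 22 s of the 61 s allowed.

**Last checks:**
- **Tray:** The stop was felt at about 7 N, 45 mm past my estimate of first contact. After I let go and waited over a second, the tray was still in against the latch block. The camera put its travel at 44 mm, within the calibration error.
- **Jar, bottles and the rest:** The jar stood upright in the tray and both bottles stood against the end stop. The petri dish and timer are at the same pixels as at the start.
- **Robot:** The arm was clear of everything at hand-in. The largest wrist force I read was about 9 N.

**What disagreed:**
- **Fingertips:** In the cameras the shut fingertips appeared 35–40 mm behind the reported TCP. My first push therefore passed just over the tray panel without contact, and I repeated it 22 mm lower.
- **Grip on the jar:** For the same reason the jar was probably held by its cap. The opening read 46 mm, against 48 mm for the cap and 52 mm for the body. It held firmly.
- **Setting down:** The jar touched the tray floor about 4 mm lower than I predicted, at about 7 N.
- **Petri and timer image check:** The automatic image difference was no use because I compared pictures with different colour orders. I judged those two by their pixel positions instead.

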